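Bayonet-mount the power pod and sensor head on a rover

ROBOT

A 6-joint arm with a two-finger parallel gripper is mounted at the origin on the work surface. World frame = base frame: x ahead of the robot, y to its left, z up, the work surface at z = 0. Lengths are in mm, angles in rad, forces in N, time in s.
With the tool pointing down it reaches from about 350 to 975 mm from the base axis. Payload 7.1 kg.
Tool frame: the origin (TCP) lies midway between the tips of the shut fingers; the grasp point (between the pads) lies 19 mm behind it (ctrl.hold_point_z is the distance from the TCP to the grasp point, in mm); z points along the fingers, y is the direction in which the jaws open and shut (so a half turn about z gives the same grasp; the last joint's range is limited). The gripper opens to 88 mm and grips with 3 to 60 N. Pads are 20 mm wide; open, the fingers measure 115 mm over their backs; the gripper's body (75 mm by 178 mm) begins 61 mm behind the grasp point.
Start: joints at [1.155, 0.423, 1.63, -0, 1.089, -0.019], TCP at [241.511, 576.435, 222.675] pointing down, gripper open.
Joint ranges: [-3, 3], [-0.9, 2.11], [0.09, 2.58], [-1.31, 4.45], [0.11, 2.69], [-2.54, 2.54]. Speed limits (rad/s): [2.39, 2.39, 3.01, 3.14, 3.14, 3.14].

INTERFACE

Orientations are given as a rotation vector (axis times angle).
In Python, from workcell import ctrl, eyes gives the robot as it stands.
- The arm moves only by the tool move_arm, never from a script. Its argument "deltas" is a list of rows, each a list of 6 numbers: the shift along the tool's x, y, z in mm, then the turn, a rotation vector about the tool's x, y, z in rad. A call has 1 to 5 rows; each row shifts and turns the pose as measured when the row begins, along the tool's axes as they then stand; what a row does not reach is not made up. A row lasts 1/12 s, in which the tool goes at most 41.7 mm and 7.16 degrees, less where a joint would pass 70% of its speed; a pose out of reach is approached as far as the arm can. A call is refused whole if a number of a shift passes 41.7 or a number of a turn 0.125, either way. A call with a gripper value outside its range is refused whole. "hand" is the closure, from -1 (fully open) to 1 (shut), set as the call begins (left out, the last holds). The fingers move at their own pace and stop on an object; the grip force is fixed at half the most. Time passes only in rows, so rows that do not move let the fingers close. It gives the time, the measured TCP pose, the force and the opening at its end, in the units of the state.
- ctrl.get_obs(): the state, without advancing time (a new reading comes with each control period).
- eyes.get_image(name): name is "scene" or "top" or "wrist"; returns a dict with "frame" (400x640x3 uint8, red, green, blue), "range_z" (400x640 float32, mm along the optical axis (not along the pixel's ray), 0 where there is no reading), "fx", "fy", "cx", "cy" (pixels), "cam_to_world" (4x4, takes a point from camera to world coordinates). Camera axes: x right, y down, z forward; pixel columns grow to the right and rows downward; lengths in mm; the calibration is good to about 2 mm. A picture is of the moment at which its call begins.
- ctrl.close_job(): hands the job in, once; it reports no verdict.
The state is a dict: "t": time; "qpos": joint angles; "qvel": joint speeds; "joint_torque": joint torques, N m; "ee_pos": TCP position; "orientation": TCP orientation; "ft_force": force on the tool from outside, world axes, zero at the start; "moment": the same for the moment, N m; "width": finger opening in mm.
Only numpy, scipy, OpenCV 4.12 (cv2) and the standard library are available. Lean on these libraries where they do the work, as an engineer would, in place of code of your own. Each camera call takes 0.05 s, during which the arm holds its last target.

TASK

Finish the little rover: fit the grey power pod in the socket on its deck and lock it with a quarter turn clockwise, then fit the blue sensor head on top of the pod and lock it the same way, so that its two eyes look towards the rover's red bumper. Both must be fully seated and turned home to the stop; leave them standing there released, never tip either part over, and leave the spare wheel and the screwdriver where they lie.

Things in the scene. Friction and masses are not known exactly. Their poses are not given: they have to be found in the camera images.
- rover: Rover fixed to the bench: plywood deck 180 x 110 mm, top 55 mm above the bench, 170 mm wide over the yellow-and-black wheels, red bumper at its front end (+x of the rover), blue board at the rear. Origin on the bench below the middle of the deck. Nothing on the deck stands higher than the socket's rim.
- mount (a point): Centre of the rim top of the round black socket on the deck, 70 mm above the bench; x axis towards the red bumper, z up. Outside 60 mm, inside 52 mm diameter, 12 mm deep. Two aluminium lips 4 mm thick, flush with the rim, reach in to radius 17 mm at +x and -x (36 degrees either way; 8 mm clear below them); entry gaps at +y and -y.
- mount_entry (a point): Green mark on the deck, 39 mm from the socket's axis at +y (a second one at -y). A part goes in with its two lugs (yellow lines) at the green marks, within 10 degrees and 2 mm of the axis, and drops 11 mm until its body rests on the rim. From there it can turn clockwise only (13 degrees at most the other way).
- mount_lock (a point): Red mark on the deck, 39 mm from the socket's axis at +x (another at -x). The seated part is turned 90 degrees clockwise seen from above (yaw falls), lugs under the lips, to the red marks; a stop is felt about 3 degrees beyond. Catch: 2 mm vertical and 3 mm radial play, no spring or detent, turning meets only friction.
- pod_center (a point): Grey power pod, loose, upright on its foot; point on its axis half-way up, 36.5 mm above its underside. 73 mm tall; cylinder 60 mm in diameter from 11 to 61 mm, then a 60 mm socket ring. Foot 11 mm high: 28 mm hub and two lugs, 5 mm thick, to radius 22.5 mm at its +x and -x, under the yellow lines. The two lugs are alike. 0.18 kg.
- pod_top (a point): Centre of the rim top of the pod's own socket, 73 mm above its underside (62 mm above the rover's rim when seated); axes of the pod. The socket is the same as the rover's, in the pod's axes: lips and red marks at +x and -x, entry gaps and green marks at +y and -y, locks clockwise to a stop.
- head_center (a point): Blue sensor head, loose, upright on its foot; point on its axis half-way up, 30.5 mm above its underside. 61 mm tall; cylinder 60 mm in diameter from 11 to 61 mm; foot and lugs (at +x and -x, yellow lines) as the pod's. x axis: to the front with the two silver eyes; a white line on top runs to the front. The y sides are clear for grasping. 0.13 kg.
- head_eyes (a point): Point between the head's two eyes, 42 mm in front of its axis, 45 mm above its underside. The eye block is 46 mm wide and 34 to 56 mm above the underside. With the head locked, the eyes point as the mount's x axis, to the bumper.
- pod: The power pod; origin at the centre of its underside, axes as pod_center. Locked: x axis parallel to the mount's (either way round), underside 11 mm below the rim.
- head: The sensor head; origin at the centre of its underside, axes as head_center. Locked: x axis along the mount's, underside 11 mm below the rim of the pod.
- spare_wheel: Spare wheel lying flat, black tyre with yellow hub, 66 mm in diameter, 25 mm high; origin at the centre of its underside. To be left alone.
- screwdriver: Small blue screwdriver lying on the bench, about 160 mm long along its x axis. To be left alone.
There are look-alikes about, which are no part of the job. What is meant by the head is not pink, and is the smaller of those in its own colour.

How it is judged (in metres and radians):
On the way, in this order (a step that is already met when the one before it is completed fails the run):
1. the pod is seated in the rover's socket and turned home to the lock (horizontal distance between pod and mount below 0.005 m and z of pod in the frame of mount below -0.009 m and angle between pod's own z axis and vertical below 0.06 rad and angle between the x axis of pod and the x axis of mount, either way round below 0.17 rad), for 0.2 s.
2. the head is seated on the pod and turned home to the lock (horizontal distance between head and pod_top below 0.005 m and z of head in the frame of pod_top below -0.009 m and angle between head's own z axis and vertical below 0.06 rad and angle between the x axis of head and the x axis of pod_top, either way round below 0.17 rad), for 0.2 s.
At the end, for the whole second after the job is handed in: Pod in the rover socket and head in the pod socket, each within 5 mm of centre, body within 2 mm of the rim below, upright within 0.06 rad and within 0.17 rad (10 degrees) of the locked direction; eyes over 30 mm forward of the mount, towards the bumper; both at rest (all of step 1 and all of step 2 and x of head_eyes in the frame of mount above 0.03 m and linear speed of each of pod, head below 0.02 m/s); the robot touches nothing.
It fails at once if the pod or the head tips over (leans more than 0.8 rad) (angle between any of pod, head's own z axis and vertical above 0.8 rad).
It fails at once if the spare wheel or the screwdriver is shifted by more than 30 mm (distance of any of spare_wheel, screwdriver from where it was at the start of the episode above 0.03 m).
It also fails if it takes over 58 s, if anything falls off the work surface, if the arm or the gripper's body presses on something with over 40 N, if the wrist force passes 120 N, or if a joint passes its speed limit or range.

## Working session

There is one attempt and no reset: what is moved stays moved. The work goes in short steps, Python scripts to look and compute and a tool call to move; the robot and the scene stay as the last step left them, time stands still between calls to the robot, and variables do not carry over. Pictures are saved under pics/ and viewed, and the job is handed in when it is done.

Besides the shell and the picture viewer there is one more tool, called after "Emit:" as name(argument=value, ...) on one line, values as JSON. move_arm: Moves the arm, as the interface text tells. Its arguments: {"type":"object","properties":{"deltas":{"type":"array"},"hand":{"type":"number"}},"required":["deltas"]}

```bash
mkdir -p pics; ls; python3 - <<'E'
from workcell import ctrl, eyes
import cv2, numpy as np, pickle
o=ctrl.get_obs(); print(o); print(ctrl.hold_point_z)
for n in ["scene","top","wrist"]:
    d=eyes.get_image(n); pickle.dump(d,open(f'pics/{n}0.pkl','wb'))
    cv2.imwrite(f'pics/{n}0.png',d['frame'][:,:,::-1])
    print(n,d['fx'],d['cx'],d['cy'],np.round(d['cam_to_world'],3).tolist())
E
```

```text
pics
{'t': 0.0, 'qpos': array([ 1.15500412e+00,  4.23809526e-01,  1.63068253e+00, -2.88589358e-05,
        1.08861037e+00, -1.90115803e-02]), 'qvel': array([ 2.96844881e-04, -5.48624746e-04,  7.93664210e-04,  2.65920118e-03,
       -9.57503656e-04, -5.18425500e-05]), 'joint_torque': array([-9.91742090e-04, -5.44613421e+01, -2.73668468e+01,  6.44577853e-02,
        2.27123313e-02, -1.18334233e-04]), 'ee_pos': array([241.2977239 , 575.93939449, 221.9241892 ]), 'orientation': array([-6.19101058e-01, -3.07967915e+00,  2.32416793e-03]), 'ft_force': array([ 0.13237028, -0.3379868 , -0.68164741]), 'moment': array([-0.0187503 ,  0.0031701 , -0.03546077]), 'width': 87.7164953823662}
18.700000000000003
scene 466.4105283864822 317.53066516526695 201.83224578946036 [[-0.286, 0.685, -0.67, 1333.274], [0.958, 0.208, -0.196, 242.541], [0.006, -0.698, -0.716, 928.786], [0.0, 0.0, 0.0, 1.0]]
top 394.6259666666521 321.99423009743504 204.41413838637845 [[-0.044, -0.976, 0.211, 337.087], [-0.999, 0.041, -0.015, 27.163], [0.005, -0.212, -0.977, 1024.474], [0.0, 0.0, 0.0, 1.0]]
wrist 302.3002425274827 314.81858339204473 203.80013743116092 [[0.385, 0.883, 0.269, 167.355], [0.923, -0.368, -0.114, 607.219], [-0.001, 0.293, -0.956, 383.998], [0.0, 0.0, 0.0, 1.0]]
```

View pics/scene0.png

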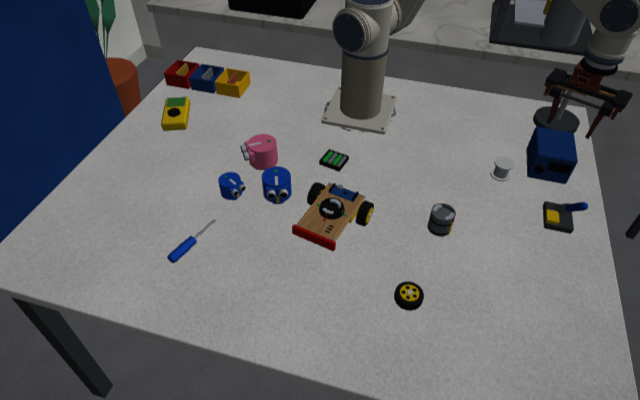

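View pics/top0.png

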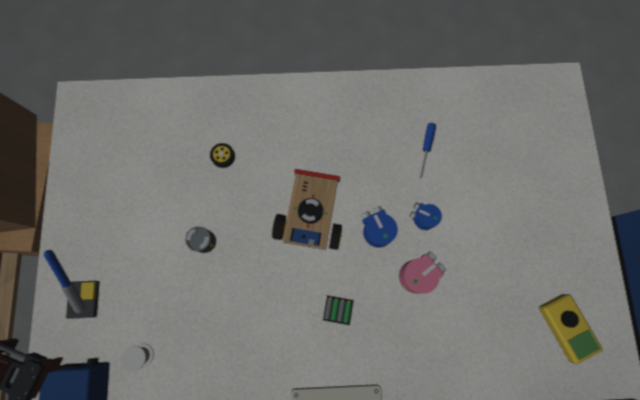

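View pics/wrist0.png

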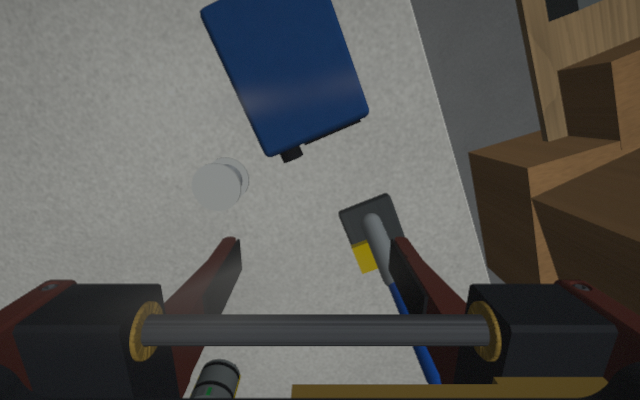

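```bash
cat > h.py <<'E'
import numpy as np, cv2, pickle
from scipy.spatial.transform import Rotation as R
from workcell import ctrl, eyes
def grab(n,tag):
    d=eyes.get_image(n); pickle.dump(d,open(f'pics/{tag}.pkl','wb')); cv2.imwrite(f'pics/{tag}.png',d['frame'][:,:,::-1]); return d
def load(tag): return pickle.load(open(f'pics/{tag}.pkl','rb'))
def cloud(d):
    z=d['range_z'].astype(float); v,u=np.mgrid[0:z.shape[0],0:z.shape[1]]
    P=np.stack([(u-d['cx'])/d['fx']*z,(v-d['cy'])/d['fy']*z,z],-1)
    M=d['cam_to_world']; W=P@M[:3,:3].T+M[:3,3]; W[z==0]=np.nan; return W
def ray(d,u,v,z):
    M=d['cam_to_world']; r=M[:3,:3]@np.array([(u-d['cx'])/d['fx'],(v-d['cy'])/d['fy'],1]); o=M[:3,3]
    return o+r*(z-o[2])/r[2]
def proj(d,p):
    M=d['cam_to_world']; c=M[:3,:3].T@(np.asarray(p)-M[:3,3]); return np.array([d['fx']*c[0]/c[2]+d['cx'],d['fy']*c[1]/c[2]+d['cy']])
def crop(d,u0,v0,u1,v1,k,name):
    c=d['frame'][v0:v1,u0:u1,::-1]; cv2.imwrite(f'pics/{name}.png',cv2.resize(c,None,fx=k,fy=k,interpolation=cv2.INTER_CUBIC))
def circ(P):
    A=np.c_[2*P,np.ones(len(P))]; x=np.linalg.lstsq(A,(P**2).sum(1),rcond=None)[0]; return x[:2],np.sqrt(x[2]+x[:2]@x[:2])
E
python3 - <<'E'
from h import *
d=load('top0'); W=cloud(d)
crop(d,340,190,460,300,5,'c1'); crop(d,170,140,350,260,4,'c2')
d2=load('scene0'); crop(d2,210,120,390,250,4,'c3')
for n,(u,v) in dict(pod=(198,238),small=(428,214),big=(380,232),pink=(420,276),sock=(311,210),wheel=(222,155),sd=(430,135)).items():
    print(n,np.round(W[v-1:v+2,u-1:u+2].reshape(-1,3).mean(0)))
E
```

```text
pod [474. 320.  60.]
small [ 510. -249.   63.]
big [ 467. -124.   79.]
pink [ 359. -209.   85.]
sock [533.  41.  58.]
wheel [698. 272.  26.]
sd [ 732. -287.   25.]
```

View pics/c1.png

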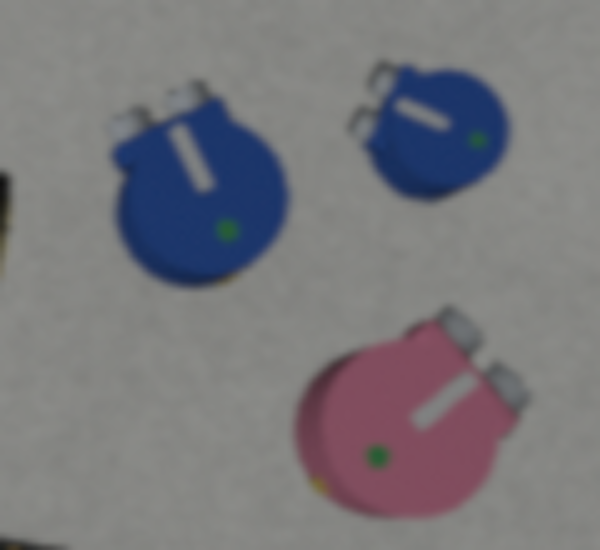

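View pics/c2.png

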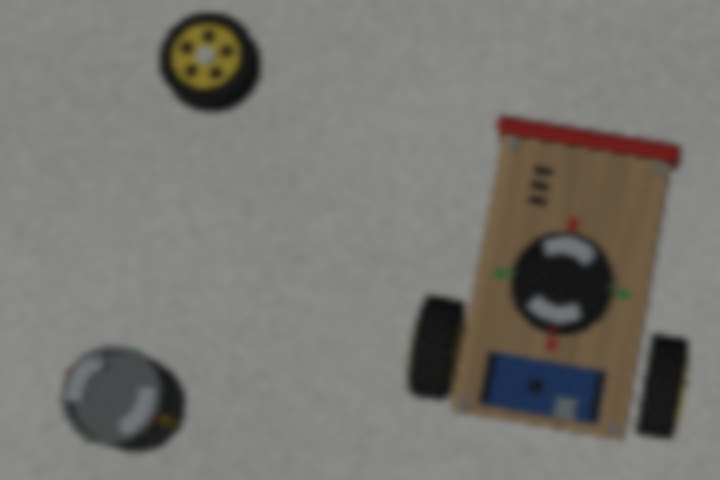

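View pics/c3.png

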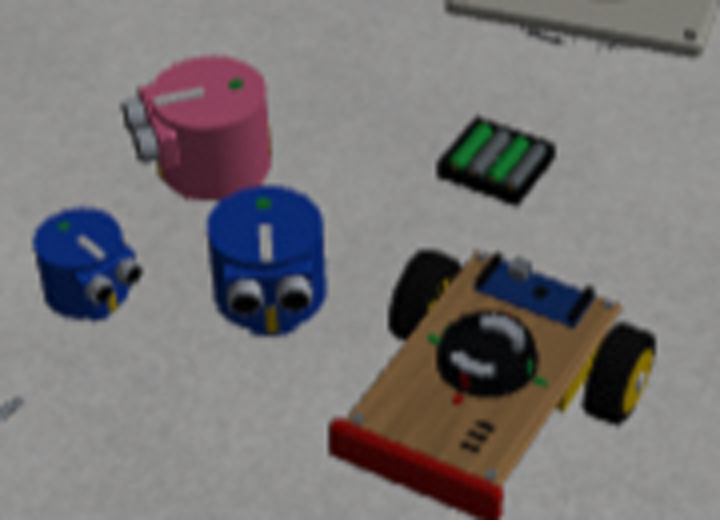

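```bash
python3 - <<'E'
from h import *
for n in ['top0','scene0']:
    d=load(n); W=cloud(d); f=d['frame']; hsv=cv2.cvtColor(f,cv2.COLOR_RGB2HSV); H,S,V=[hsv[...,i].astype(int) for i in range(3)]
    near=lambda c,r: np.hypot(W[...,0]-c[0],W[...,1]-c[1])<r
    g=(H>40)&(H<80)&(S>100)&near((533,41),55); r=((H<8)|(H>172))&(S>120)&near((533,41),50)
    for nm,m in [('green',g),('red',r)]:
        k,l,st,c=cv2.connectedComponentsWithStats(m.astype(np.uint8))
        for i in range(1,k):
            if st[i,4]>2: 
                p=ray(d,*c[i],55); print(n,nm,st[i,4],np.round(c[i],1),np.round(p,1))
    # heights
    for nm,c0,zt in [('pod',(474,320),73),('head',(510,-249),61),('sock',(533,41),70)]:
        m=near(c0,50)&(W[...,2]>zt-7); P=W[m]; print(n,nm,m.sum(),np.round(P.mean(0),1),'top z',np.round(np.percentile(P[:,2],[10,50,90]),1), 'bbox mid',np.round((np.nanpercentile(P[:,:2],1,0)+np.nanpercentile(P[:,:2],99,0))/2,1))
    print('bench',np.nanmedian(W[near((600,180),60)][:,2]))
E
```

```text
top0 red 6 [312.5 196. ] [569.4  35.7  55. ]
top0 red 3 [308. 222.] [503.4  49.5  55. ]
top0 red 4 [307.5 225.5] [494.7  51.   55. ]
top0 pod 247 [472.  318.9  72. ] top z [69.6 72.1 74.5] bbox mid [472.4 318.5]
top0 head 519 [ 507.6 -248.3   60.7] top z [57.2 61.  63.5] bbox mid [ 507.7 -246.1]
top0 sock 222 [531.3  44.3  69.5] top z [67.  69.6 71.9] bbox mid [531.5  44.3]
bench -0.3648420627584983
scene0 green 8 [318.8 204.6] [523.4   9.4  55. ]
scene0 green 19 [342.8 212.5] [532.4  76.5  55. ]
scene0 red 25 [325.1 216.3] [558.1  36.6  55. ]
scene0 pod 247 [474.8 320.6  72.7] top z [67.9 73.4 75.9] bbox mid [472.6 320.2]
scene0 head 344 [ 511.2 -245.8   61. ] top z [56.5 61.6 64.3] bbox mid [ 509.1 -244.6]
scene0 sock 227 [534.8  45.5  70.1] top z [65.8 70.7 73.3] bbox mid [533.2  45.7]
bench 1.3232912854034566
```

```bash
cat >> h.py <<'E'
def down(yaw):
    y=np.deg2rad(yaw); return np.array([[-np.sin(y),np.cos(y),0],[np.cos(y),np.sin(y),0],[0,0,-1.]])
def cur():
    o=ctrl.get_obs(); M=R.from_rotvec(o['orientation']).as_matrix(); return np.array(o['ee_pos']),M
def jyaw(M): return np.degrees(np.arctan2(M[1,1],M[0,1]))
def plan(pos,yaw,vmax=38,wmax=0.12,nmin=1):
    p,M=cur(); T=down(yaw); pos=np.array(pos,float)
    rv=(R.from_matrix(M.T@T)).as_rotvec()
    n=max(nmin,int(np.ceil(np.linalg.norm(pos-p)/vmax)),int(np.ceil(np.abs(rv).max()/wmax)))
    print('at',np.round(p,1),'yaw',round(jyaw(M),1),'rows',n,'rv',np.round(rv,3))
    rows=[]
    for i in range(n):
        k=n-i
        rv=R.from_matrix(M.T@T).as_rotvec()/k; t=M.T@(pos-p)/k
        rv=np.round(rv,3); t=np.round(t,1); rows.append([float(a) for a in t]+[float(a) for a in rv])
        p=p+M@t; M=M@R.from_rotvec(rv).as_matrix()
    for i in range(0,n,5): print(str(rows[i:i+5]).replace(' ',''))
def st():
    o=ctrl.get_obs(); p,M=cur(); print('t',round(o['t'],2),'p',np.round(p,1),'yaw',round(jyaw(M),2),'tilt',np.round(M[:,2],3),'F',np.round(o['ft_force'],1),'M',np.round(o['moment'],2),'w',round(o['width'],1),'q',np.round(o['qpos'],2))
E
python3 - <<'E'
from h import *
st(); plan((472.5,319.5,190),-23)
E
```

```text
t 0.15 p [241.4 576.1 222.1] yaw 67.26 tilt [-0.    -0.001 -1.   ] F [-0.4 -0.3 -0.6] M [-0.02 -0.    0.03] w 88.1 q [ 1.15  0.42  1.63  0.    1.09 -0.02]
at [241.4 576.1 222.1] yaw 67.3 rows 14 rv [-1.000e-03  1.000e-03  1.575e+00]
[[-22.3,-10.5,2.3,-0.0,0.0,0.113],[-23.4,-7.9,2.3,-0.0,0.0,0.112],[-24.1,-5.3,2.3,-0.0,0.0,0.113],[-24.5,-2.5,2.3,-0.0,0.0,0.112],[-24.7,0.2,2.3,-0.0,0.0,0.113]]
[[-24.5,3.0,2.3,-0.0,0.0,0.112],[-24.0,5.7,2.3,-0.0,0.0,0.113],[-23.2,8.4,2.3,-0.0,0.0,0.112],[-22.1,10.9,2.3,-0.0,0.0,0.113],[-20.7,13.4,2.3,-0.0,0.0,0.112]]
[[-19.1,15.6,2.3,-0.0,0.0,0.113],[-17.2,17.6,2.3,-0.0,0.0,0.112],[-15.2,19.5,2.3,-0.0,0.001,0.113],[-12.8,21.0,2.3,-0.0,0.0,0.112]]
```

Emit:
move_arm(deltas=[[-22.3,-10.5,0,0,0,0.113],[-23.4,-7.9,0,0,0,0.112],[-24.1,-5.3,2.3,0,0,0.113],[-24.5,-2.5,2.3,0,0,0.112],[-24.7,0.2,2.3,0,0,0.113]], hand=-1)

```text
t: 0.57
ee_pos: [322.7, 484.0, 213.8]
orientation: [-1.47, -2.775, 0.002]
ft_force: [0.3, 0.2, -0.8]
width: 88.1
```

Emit:
move_arm(deltas=[[-24.5,3,2.3,0,0,0.112],[-24,5.7,2.3,0,0,0.113],[-23.2,8.4,2.3,0,0,0.112],[-22.1,10.9,2.3,0,0,0.113],[-20.7,13.4,2.3,0,0,0.112]])

```text
t: 0.98
ee_pos: [405.4, 384.8, 200.8]
orientation: [-2.214, -2.228, 0.006]
ft_force: [0.0, -0.3, 0.0]
width: 87.8
```

Emit:
move_arm(deltas=[[-19.1,15.6,2.3,0,0,0.113],[-17.2,17.6,2.3,0,0,0.112],[-15.2,19.5,2.3,0,0,0.113],[-12.8,21,2.3,0,0,0.112],[0,0,0,0,0,0]])

```text
t: 1.4
ee_pos: [471.5, 300.7, 189.8]
orientation: [2.681, 1.635, -0.009]
ft_force: [-0.0, -0.6, -1.0]
width: 88.0
```

```bash
python3 - <<'E'
from h import *
d=grab('wrist','w1'); st()
plan((472.5,319.5,190),-23)
E
```

```text
t 1.45 p [470.6 301.8 189.9] yaw -26.97 tilt [-0.005 -0.004 -1.   ] F [ 0.4  0.1 -0. ] M [-0.07  0.19 -0.02] w 87.5 q [ 0.55  0.37  1.8  -0.    0.98  1.02]
at [470.6 301.8 189.9] yaw -27.0 rows 1 rv [-0.003  0.005 -0.069]
[[16.6,-6.3,-0.2,-0.003,0.005,-0.069]]
```

View pics/w1.png

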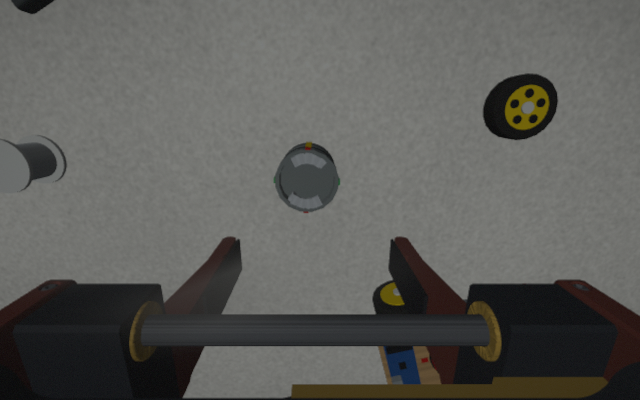

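```bash
cat >> h.py <<'E'
def comps(d,mask,z,mn=3):
    k,l,s,c=cv2.connectedComponentsWithStats(mask.astype(np.uint8))
    return [(s[i,4],np.round(c[i],1),np.round(ray(d,*c[i],z),1)) for i in range(1,k) if s[i,4]>=mn]
def hsvm(d):
    hsv=cv2.cvtColor(d['frame'],cv2.COLOR_RGB2HSV); return [hsv[...,i].astype(int) for i in range(3)]
E
python3 - <<'E'
from h import *
d=load('w1'); W=cloud(d); H,S,V=hsvm(d)
near=np.hypot(W[...,0]-472,W[...,1]-320)<60
p,M=cur(); print('tcp px',proj(d,p))
print('g',comps(d,(H>45)&(H<85)&(S>90)&near,73)); print('r',comps(d,((H<8)|(H>172))&(S>100)&near,73)); print('y',comps(d,(H>18)&(H<35)&(S>130)&near,11))
m=near&(W[...,2]>68); ed=m.astype(np.uint8)
c=max(cv2.findContours(ed,0,1)[0],key=cv2.contourArea); P=np.array([ray(d,u,v,73)[:2] for u,v in c[:,0]]); print('circ',circ(P), np.median(W[m][:,2]))
crop(d,260,130,350,230,6,'w1c')
E
```

```text
tcp px [311.60758924 253.36578935]
g [(np.int32(5), array([274., 180.]), array([445.7, 334.2,  73. ])), (np.int32(10), array([338.5, 182. ]), array([498.9, 304.8,  73. ]))]
r [(np.int32(14), array([307.2, 148.3]), array([487.2, 346.2,  73. ])), (np.int32(4), array([305.5, 212. ]), array([457.3, 292.5,  73. ])), (np.int32(1081), array([426.3, 283. ]), array([533.7, 164.8,  73. ])), (np.int32(619), array([446. , 360.2]), array([517.5,  59.3,  73. ])), (np.int32(3), array([185., 354.]), array([254.6, 203.1,  73. ])), (np.int32(3), array([194. , 357.3]), array([261.2, 194.4,  73. ])), (np.int32(3), array([196. , 358.7]), array([262.1, 191.8,  73. ])), (np.int32(6), array([180.8, 362. ]), array([243.8, 195.7,  73. ])), (np.int32(5), array([189.4, 363. ]), array([251.8, 190. ,  73. ])), (np.int32(30), array([180.2, 369.6]), array([236.8, 186.8,  73. ])), (np.int32(7), array([191.7, 366.1]), array([251.6, 185. ,  73. ])), (np.int32(10), array([188.4, 369.4]), array([245.4, 182.7,  73. ])), (np.int32(6), array([184.7, 373.2]), array([238.4, 180.1,  73. ])), (np.int32(26), array([186.1, 377.4]), array([236.3, 174. ,  73. ])), (np.int32(6), array([179.5, 382. ]), array([225.3, 171.8,  73. ])), (np.int32(7), array([184.9, 383.6]), array([229.6, 166.9,  73. ])), (np.int32(6), array([180.7, 386.3]), array([222.7, 165.6,  73. ]))]
y [(np.int32(23), array([308.5, 144.5]), array([485.4, 343.3,  11. ])), (np.int32(921), array([487.9, 331.3]), array([586.5,  10.3,  11. ])), (np.int32(4), array([135.8, 319. ]), array([172.1, 243.8,  11. ])), (np.int32(224), array([135.4, 347.3]), array([142.9, 206.2,  11. ])), (np.int32(4), array([149.5, 347.5]), array([160.2, 197. ,  11. ])), (np.int32(3481), array([421.3, 390.1]), array([468.6, -46. ,  11. ]))]
circ (array([311.05853037,  99.24856436]), np.float64(227.05927509426348)) 286.94315592258357
```

View pics/w1c.png

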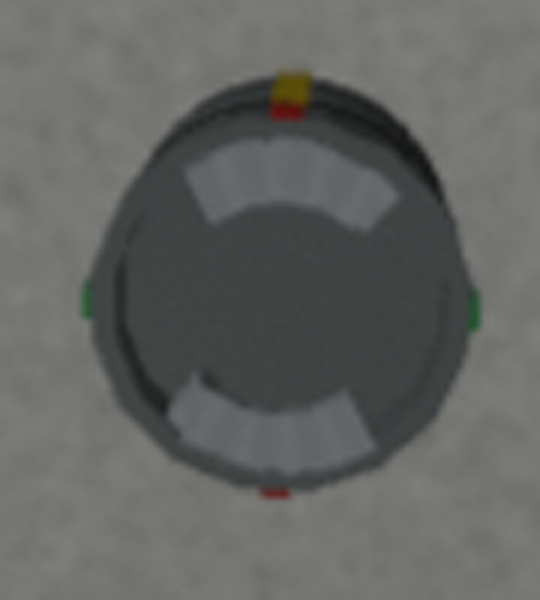

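```bash
python3 - <<'E'
from h import *
plan((472.3,319.5,130),-29,nmin=3)
E
```

```text
at [470.6 301.8 189.9] yaw -27.0 rows 3 rv [-0.003  0.006  0.035]
[[5.6,-2.1,19.9,-0.001,0.002,0.012],[5.6,-2.2,20.0,-0.001,0.002,0.012],[5.5,-2.3,19.9,-0.001,0.001,0.011]]
```

Emit:
move_arm(deltas=[[5.6,-2.1,20,-0.001,0.002,0.012],[5.6,-2.2,20,-0.001,0.002,0.012],[5.5,-2.3,20,-0.001,0.001,0.011],[0,0,0,0,0,0]])

```text
t: 1.78
ee_pos: [472.2, 322.2, 129.6]
orientation: [-2.701, -1.603, -0.006]
ft_force: [-1.0, 0.8, -0.7]
width: 87.8
```

```bash
python3 - <<'E'
from h import *
st();plan((472.3,319.5,23),-29,vmax=30)
E
```

```text
t 1.78 p [472.2 322.2 129.6] yaw -28.64 tilt [ 0.003  0.002 -1.   ] F [-1.   0.8 -0.7] M [-0.07  0.13 -0.02] w 87.8 q [0.58 0.47 1.82 0.   0.85 1.08]
at [472.2 322.2 129.6] yaw -28.6 rows 4 rv [ 0.001 -0.004  0.006]
[[-0.7,0.3,26.7,0.0,-0.001,0.002],[-0.6,0.3,26.6,0.0,-0.001,0.001],[-0.6,0.3,26.7,0.001,-0.001,0.002],[-0.6,0.3,26.6,0.0,-0.001,0.001]]
```

Emit:
move_arm(deltas=[[-0.7,0.3,27,0,-0.001,0.002],[-0.6,0.3,27,0,-0.001,0.002],[-0.6,0.3,27,0,-0.001,0.002],[-0.6,0.3,24,0,-0.001,0.001],[0,0,0,0,0,0]])

```text
t: 2.2
ee_pos: [472.0, 324.9, 25.6]
orientation: [2.695, 1.614, 0.008]
ft_force: [-1.0, -0.1, 0.4]
width: 88.0
```

```bash
python3 - <<'E'
from h import *
st();plan((472.3,319.5,23),-29,vmax=30); d=grab('wrist','w2')
p,M=cur();print(proj(d,p))
E
```

```text
t 2.2 p [472.  324.9  25.6] yaw -28.17 tilt [ 0.005  0.002 -1.   ] F [-1.  -0.1  0.4] M [-0.05  0.11  0.04] w 88.0 q [ 0.58  0.64  1.84 -0.    0.66  1.08]
at [472.  324.9  25.6] yaw -28.2 rows 1 rv [ 0.003 -0.004  0.015]
[[-4.6,2.8,2.6,0.003,-0.004,0.015]]
[314.67431528 254.09607037]
```

View pics/w2.png

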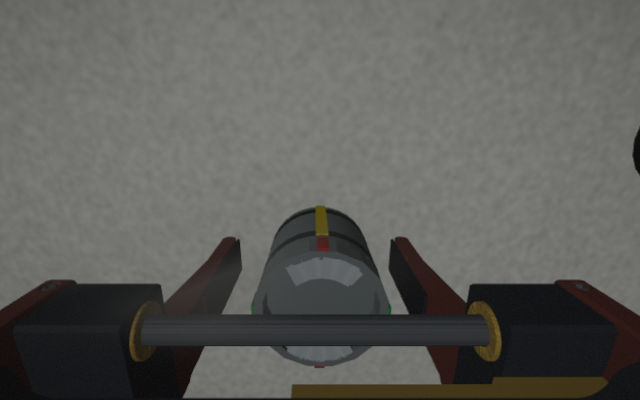

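Emit:
move_arm(deltas=[[-4.6,2.8,2.6,0.003,-0.004,0.015],[0,0,0,0,0,0]])

```text
t: 2.42
ee_pos: [473.8, 321.3, 27.3]
orientation: [-2.706, -1.596, -0.006]
ft_force: [-0.3, -0.3, 0.1]
width: 87.9
```

```bash
python3 - <<'E'
from h import *
st();plan((472.3,319.5,23),-29,vmax=30)
E
```

```text
t 2.42 p [473.8 321.3  27.3] yaw -28.94 tilt [ 0.003  0.002 -1.   ] F [-0.3 -0.3  0.1] M [-0.06  0.16 -0.01] w 87.9 q [0.57 0.63 1.84 0.   0.66 1.08]
at [473.8 321.3  27.3] yaw -28.9 rows 1 rv [ 0.002 -0.004  0.001]
[[-2.3,-0.5,4.3,0.002,-0.004,0.001]]
```

Emit:
move_arm(deltas=[[-2.3,-0.5,4.3,0.002,-0.004,0.001],[0,0,0,0,0,0]])

```text
t: 2.58
ee_pos: [473.8, 320.4, 25.9]
orientation: [-2.706, -1.595, -0.006]
ft_force: [0.4, -0.8, 0.2]
width: 87.8
```

```bash
python3 - <<'E'
from h import *
st();plan((472.3,319.5,23),-29,vmax=30)
E
```

```text
t 2.58 p [473.8 320.4  25.9] yaw -28.98 tilt [ 0.003  0.002 -1.   ] F [ 0.4 -0.8  0.2] M [-0.09  0.15  0.04] w 87.8 q [0.57 0.63 1.85 0.   0.66 1.08]
at [473.8 320.4  25.9] yaw -29.0 rows 1 rv [ 0.002 -0.003  0.   ]
[[-1.6,-0.9,2.9,0.002,-0.003,0.0]]
```

Emit:
move_arm(deltas=[[-2.5,-1.2,4,0.002,-0.003,0],[0,0,0,0,0,0],[0,0,0,0,0,0],[0,0,0,0,0,0],[0,0,0,0,0,0]], hand=1)

```text
t: 3.0
ee_pos: [472.9, 319.5, 24.4]
orientation: [-2.706, -1.594, -0.007]
ft_force: [0.2, 0.2, -1.8]
width: 59.7
```

Emit:
move_arm(deltas=[[0,0,0,0,0,0],[0,0,0,0,0,0]])

```text
t: 3.17
ee_pos: [472.9, 319.5, 24.4]
orientation: [-2.706, -1.594, -0.007]
ft_force: [-0.6, -0.9, -0.3]
width: 59.7
```

```bash
python3 - <<'E'
from h import *
st();p,M=cur();plan((p[0],p[1],120),jyaw(M),vmax=30)
E
```

```text
t 3.17 p [472.9 319.5  24.4] yaw -28.98 tilt [ 0.003  0.003 -1.   ] F [-0.6 -0.9 -0.3] M [-0.08  0.11  0.  ] w 59.7 q [0.57 0.64 1.85 0.   0.65 1.08]
at [472.9 319.5  24.4] yaw -29.0 rows 4 rv [ 0.001 -0.004  0.   ]
[[0.1,0.0,-23.9,0.0,-0.001,0.0],[0.1,0.0,-23.9,0.0,-0.001,0.0],[0.0,0.1,-23.9,0.001,-0.001,0.0],[0.1,0.0,-23.9,0.0,-0.001,0.0]]
```

Emit:
move_arm(deltas=[[0.1,0,-24,0,-0.001,0],[0.1,0,-30,0,-0.001,0],[0,0.1,-36,0,-0.001,0],[0.1,0,-36,0,-0.001,0]])

```text
t: 3.5
ee_pos: [466.9, 315.6, 144.7]
orientation: [2.705, 1.594, -0.031]
ft_force: [0.6, 1.4, -2.5]
width: 60.1
```

```bash
python3 - <<'E'
from h import *
st();plan((516,-36,190),-11,vmax=38)
E
```

```text
t 3.5 p [466.9 315.6 144.7] yaw -28.98 tilt [-0.016 -0.012 -1.   ] F [ 0.6  1.4 -2.5] M [-0.03  0.04  0.02] w 60.1 q [ 0.57  0.45  1.81 -0.    0.91  1.08]
at [466.9 315.6 144.7] yaw -29.0 rows 10 rv [-0.011  0.017 -0.314]
[[-28.5,21.3,-4.2,-0.001,0.002,-0.031],[-29.1,20.4,-4.2,-0.001,0.002,-0.031],[-29.7,19.5,-4.3,-0.001,0.002,-0.031],[-30.3,18.6,-4.3,-0.001,0.002,-0.032],[-30.9,17.6,-4.3,-0.001,0.001,-0.031]]
[[-31.4,16.6,-4.4,-0.001,0.002,-0.032],[-31.9,15.6,-4.4,-0.001,0.001,-0.031],[-32.3,14.7,-4.4,-0.001,0.002,-0.032],[-32.8,13.6,-4.5,-0.001,0.001,-0.031],[-33.2,12.6,-4.4,-0.002,0.002,-0.032]]
```

Emit:
move_arm(deltas=[[-28.5,21.3,-5,-0.001,0.002,-0.031],[-29.1,20.4,-5,-0.001,0.002,-0.031],[-29.7,19.5,-5,-0.001,0.002,-0.031],[-30.3,18.6,-5,-0.001,0.002,-0.032],[-30.9,17.6,-5,-0.001,0.001,-0.031]])

```text
t: 3.92
ee_pos: [495.8, 142.6, 179.1]
orientation: [2.558, 1.822, 0.01]
ft_force: [0.6, -0.3, -2.1]
width: 59.7
```

Emit:
move_arm(deltas=[[-31.4,16.6,-5,-0.001,0.002,-0.032],[-31.9,15.6,-5,-0.001,0.001,-0.031],[-32.3,14.7,-5,-0.001,0.002,-0.032],[-32.8,13.6,-4,-0.001,0.001,-0.031],[-33.2,12.6,-4,-0.002,0.002,-0.032]])

```text
t: 4.33
ee_pos: [521.7, -41.4, 202.1]
orientation: [2.396, 2.03, 0.023]
ft_force: [0.8, 0.2, -2.9]
width: 59.6
```

```bash
python3 - <<'E'
from h import *
st();plan((516,-36,190),-11,vmax=38)
E
```

```text
t 4.33 p [521.7 -41.4 202.1] yaw -9.46 tilt [ 0.012  0.009 -1.   ] F [ 0.8  0.2 -2.9] M [-0.1   0.03 -0.01] w 59.6 q [-0.11  0.3   1.88  0.01  0.96  0.05]
at [521.7 -41.4 202.1] yaw -9.5 rows 1 rv [ 0.01  -0.011  0.027]
[[4.2,-6.7,12.1,0.01,-0.011,0.027]]
```

Emit:
move_arm(deltas=[[0,0,0,0.01,-0.011,0.027],[0,0,0,0,0,0],[0,0,0,0,0,0]])

```text
t: 4.58
ee_pos: [522.2, -49.2, 202.5]
orientation: [2.429, 1.989, -0.0]
ft_force: [-0.5, -0.0, -1.8]
width: 59.8
```

```bash
python3 - <<'E'
from h import *
d=grab('wrist','w3'); st()
W=cloud(d);H,S,V=hsvm(d)
near=np.hypot(W[...,0]-532,W[...,1]-44)<60
p,M=cur(); print('tcp px',proj(d,p))
print('g',comps(d,(H>45)&(H<85)&(S>90)&near,55)); print('r',comps(d,((H<8)|(H>172))&(S>100)&near,55))
E
```

```text
t 4.63 p [522.  -48.7 202.4] yaw -11.37 tilt [ 0.001 -0.002 -1.   ] F [-0.2 -0.6 -2.4] M [-0.05  0.06 -0.02] w 59.4 q [-0.11  0.3   1.87 -0.    0.97  0.08]
tcp px [313.42562709 253.25389473]
g [(np.int32(59), array([305.5,  52.6]), array([540.3,  82.2,  55. ])), (np.int32(12), array([305. ,  60.6]), array([538.4,  75.6,  55. ])), (np.int32(16), array([304.9, 130.7]), array([525.2,  13.2,  55. ])), (np.int32(41), array([305.1, 138.4]), array([523.8,   5.8,  55. ]))]
r [(np.int32(55), array([264.8,  96.9]), array([493.7,  51.9,  55. ])), (np.int32(9), array([271.7,  96. ]), array([500.4,  51.4,  55. ])), (np.int32(18), array([338.1,  97.4]), array([563. ,  37.5,  55. ])), (np.int32(54), array([345.6,  98. ]), array([570.1,  35.6,  55. ]))]
```

View pics/w3.png

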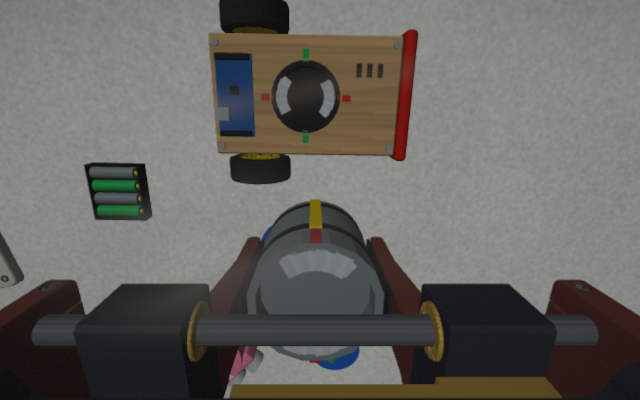

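```bash
python3 - <<'E'
from h import *
plan((532,43.9,120),-12.1,vmax=32)
E
```

```text
at [522.  -48.7 202.4] yaw -11.4 rows 4 rv [0.001 0.002 0.013]
[[23.2,-2.1,20.6,0.0,0.0,0.003],[23.2,-2.2,20.5,0.0,0.001,0.003],[23.2,-2.3,20.6,0.001,0.0,0.003],[23.2,-2.3,20.6,0.0,0.001,0.004]]
```

Emit:
move_arm(deltas=[[23.2,-2.1,20.6,0,0,0.003],[23.2,-2.2,20.6,0,0,0.003],[23.2,-2.3,20.6,0,0,0.003],[23.2,-2.3,20.6,0,0.001,0.004],[0,0,0,0,0,0]])

```text
t: 5.05
ee_pos: [532.4, 51.0, 117.8]
orientation: [2.436, 1.978, 0.007]
ft_force: [0.1, 0.2, -2.0]
width: 59.4
```

Emit:
move_arm(deltas=[[0,0,0,0,0,0],[0,0,0,0,0,0]])

```text
t: 5.22
ee_pos: [530.6, 54.0, 116.5]
orientation: [2.431, 1.987, 0.002]
ft_force: [-0.3, 0.0, -2.2]
width: 60.2
```

```bash
python3 - <<'E'
from h import *
st();plan((532,43.9,102),-12.1,vmax=32)
E
```

```text
t 5.22 p [530.6  54.  116.5] yaw -11.48 tilt [ 0.002 -0.    -1.   ] F [-0.3  0.  -2.2] M [-0.08  0.07  0.03] w 60.2 q [ 0.08  0.44  1.91 -0.    0.79  0.28]
at [530.6  54.  116.5] yaw -11.5 rows 1 rv [ 0.002 -0.     0.011]
[[-9.6,3.3,14.5,0.002,-0.0,0.011]]
```

Emit:
move_arm(deltas=[[-9.6,3.3,12,0.002,0,0.011],[0,0,0,0,0,0],[0,0,0,0,0,0]])

```text
t: 5.47
ee_pos: [532.9, 42.7, 105.2]
orientation: [2.442, 1.974, 0.004]
ft_force: [-0.1, 0.1, -3.0]
width: 59.9
```

```bash
python3 - <<'E'
from h import *
st();plan((532,43.9,102),-12.1,vmax=32)
E
```

```text
t 5.47 p [532.9  42.7 105.2] yaw -12.09 tilt [ 0.003  0.    -1.   ] F [-0.1  0.1 -3. ] M [-0.08  0.07 -0.  ] w 59.9 q [0.06 0.46 1.91 0.   0.77 0.27]
at [532.9  42.7 105.2] yaw -12.1 rows 1 rv [ 0.003 -0.001  0.   ]
[[1.0,-1.1,3.2,0.003,-0.001,0.0]]
```

Emit:
move_arm(deltas=[[1,-1.1,3,0.003,-0.001,0],[0,0,0,0,0,0]])

```text
t: 5.63
ee_pos: [532.3, 42.4, 102.5]
orientation: [2.445, 1.972, 0.001]
ft_force: [-0.2, -0.0, -1.8]
width: 60.0
```

```bash
python3 - <<'E'
from h import *
st();plan((532,43.9,97),-12.1,vmax=32)
E
```

```text
t 5.63 p [532.3  42.4 102.5] yaw -12.24 tilt [ 0.001 -0.    -1.   ] F [-0.2 -0.  -1.8] M [-0.09  0.11  0.01] w 60.0 q [ 0.06  0.47  1.91 -0.    0.77  0.27]
at [532.3  42.4 102.5] yaw -12.2 rows 1 rv [ 0.001  0.    -0.002]
[[1.4,-0.7,5.5,0.001,0.0,-0.002]]
```

Emit:
move_arm(deltas=[[2.2,-1,4,0.001,0,-0.002],[0,0,0,0,0,0]])

```text
t: 5.8
ee_pos: [532.2, 44.2, 98.7]
orientation: [2.445, 1.973, 0.001]
ft_force: [-0.0, -0.2, -1.6]
width: 59.6
```

```bash
python3 - <<'E'
from h import *
st();plan((532,43.9,90),-12.1,vmax=32)
E
```

```text
t 5.8 p [532.2  44.2  98.7] yaw -12.2 tilt [ 0.001  0.    -1.   ] F [-0.  -0.2 -1.6] M [-0.05  0.06 -0.05] w 59.6 q [0.06 0.47 1.91 0.   0.76 0.27]
at [532.2  44.2  98.7] yaw -12.2 rows 1 rv [ 0.    -0.    -0.002]
[[-0.3,-0.1,8.7,0.0,-0.0,-0.002]]
```

Well centred; lower in small steps, checking force.

Emit:
move_arm(deltas=[[0,0,3,0,0,0],[0,0,3,0,0,0],[0,0,0,0,0,0]])

```text
t: 6.05
ee_pos: [532.5, 44.3, 92.4]
orientation: [2.444, 1.972, 0.002]
ft_force: [0.2, -0.7, -2.2]
width: 59.7
```

```bash
python3 - <<'E'
from h import *
st();plan((532,43.9,85),-12.1,vmax=32)
E
```

```text
t 6.05 p [532.5  44.3  92.4] yaw -12.2 tilt [ 0.001  0.    -1.   ] F [ 0.2 -0.7 -2.2] M [-0.1   0.07 -0.04] w 59.7 q [0.06 0.48 1.91 0.   0.74 0.27]
at [532.5  44.3  92.4] yaw -12.2 rows 1 rv [ 0.001 -0.001 -0.002]
[[-0.5,-0.4,7.4,0.001,-0.001,-0.002]]
```

Emit:
move_arm(deltas=[[0,-0.3,3,0,0,0],[0,0,3,0,0,0],[0,0,0,0,0,0]])

```text
t: 6.3
ee_pos: [532.1, 44.5, 85.7]
orientation: [2.444, 1.973, 0.002]
ft_force: [0.9, -0.1, -1.6]
width: 60.0
```

```bash
python3 - <<'E'
from h import *
st()
E
```

```text
t 6.3 p [532.1  44.5  85.7] yaw -12.18 tilt [ 0.001  0.    -1.   ] F [ 0.9 -0.1 -1.6] M [-0.03  0.11  0.04] w 60.0 q [0.06 0.49 1.92 0.   0.73 0.27]
```

Emit:
move_arm(deltas=[[0,0,2,0,0,0],[0,0,1.5,0,0,0],[0,0,0,0,0,0]])

```text
t: 6.55
ee_pos: [532.4, 44.5, 83.7]
orientation: [2.444, 1.973, 0.002]
ft_force: [0.3, 0.5, -1.6]
width: 59.9
```

```bash
python3 - <<'E'
from h import *
st()
E
```

```text
t 6.55 p [532.4  44.5  83.7] yaw -12.15 tilt [ 0.001  0.    -1.   ] F [ 0.3  0.5 -1.6] M [-0.06  0.09 -0.02] w 59.9 q [0.06 0.5  1.92 0.   0.73 0.27]
```

Emit:
move_arm(deltas=[[0,0,1.5,0,0,0],[0,0,0,0,0,0]])

```text
t: 6.72
ee_pos: [532.9, 44.4, 83.6]
orientation: [2.443, 1.973, 0.003]
ft_force: [0.1, 0.4, -2.2]
width: 59.9
```

```bash
python3 - <<'E'
from h import *
st()
E
```

```text
t 6.72 p [532.9  44.4  83.6] yaw -12.16 tilt [ 0.002  0.    -1.   ] F [ 0.1  0.4 -2.2] M [-0.07  0.05 -0.02] w 59.9 q [ 0.06  0.5   1.92 -0.    0.73  0.27]
```

Emit:
move_arm(deltas=[[-0.4,-0.4,2.2,0,0,0],[0,0,1,0,0,0]])

```text
t: 6.88
ee_pos: [533.1, 44.3, 83.2]
orientation: [2.443, 1.972, 0.005]
ft_force: [-5.2, -1.3, 9.1]
width: 59.4
```

```bash
python3 - <<'E'
from h import *
st()
E
```

```text
t 6.88 p [533.1  44.3  83.2] yaw -12.17 tilt [ 0.004  0.    -1.   ] F [-5.2 -1.3  9.1] M [-0.05  1.09  0.02] w 59.4 q [0.06 0.5  1.92 0.   0.72 0.27]
```

Emit:
move_arm(deltas=[[0,-1,-0.8,0,0,0],[0,0,0,0,0,0.08],[0,0,0,0,0,0.08],[0,0,0,0,0,0.08]])

```text
t: 7.22
ee_pos: [532.1, 44.6, 83.8]
orientation: [2.667, 1.656, 0.007]
ft_force: [-0.2, -0.7, -1.9]
width: 59.5
```

```bash
python3 - <<'E'
from h import *
st();plan((532,43.9,83.2),-60)
E
```

```text
t 7.22 p [532.1  44.6  83.8] yaw -26.33 tilt [ 0.005  0.001 -1.   ] F [-0.2 -0.7 -1.9] M [-0.06  0.12 -0.04] w 59.5 q [0.06 0.5  1.92 0.   0.72 0.52]
at [532.1  44.6  83.8] yaw -26.3 rows 5 rv [ 0.003 -0.004  0.588]
[[-0.1,0.0,0.1,0.001,-0.001,0.118],[-0.1,0.1,0.1,0.001,-0.001,0.117],[-0.2,0.1,0.1,0.0,-0.0,0.118],[-0.1,0.1,0.1,0.001,-0.001,0.117],[-0.1,0.1,0.2,0.0,-0.0,0.118]]
```

Emit:
move_arm(deltas=[[-0.2,0,0.1,0.001,-0.001,0.1],[-0.2,0.1,0.1,0.001,-0.001,0.1],[-0.2,0.1,0.1,0,0,0.1],[-0.1,0.1,0.1,0.001,-0.001,0.1]])

```text
t: 7.55
ee_pos: [533.3, 44.2, 83.3]
orientation: [2.954, 1.066, 0.005]
ft_force: [0.1, 1.5, 2.0]
width: 59.6
```

```bash
python3 - <<'E'
from h import *
st();plan((532,43.9,83.2),-103)
E
```

```text
t 7.55 p [533.3  44.2  83.3] yaw -50.33 tilt [ 0.003  0.    -1.   ] F [0.1 1.5 2. ] M [0.04 0.02 0.03] w 59.6 q [0.06 0.5  1.92 0.   0.72 0.94]
at [533.3  44.2  83.3] yaw -50.3 rows 8 rv [ 0.    -0.003  0.919]
[[-0.1,-0.1,0.0,0.0,-0.0,0.115],[-0.2,-0.0,0.0,0.0,-0.0,0.115],[-0.2,-0.0,0.0,0.0,-0.001,0.115],[-0.2,-0.0,0.0,0.0,-0.0,0.115],[-0.2,-0.0,0.0,0.0,-0.001,0.115]]
[[-0.1,-0.0,0.0,0.0,-0.0,0.115],[-0.2,0.0,0.0,0.0,-0.001,0.115],[-0.1,0.0,0.1,0.0,-0.0,0.114]]
```

Turning freely (pod turns with the gripper, low moment).

Emit:
move_arm(deltas=[[-0.5,-0.3,-0.1,0,0,0.11],[-0.3,0,-0.1,0,0,0.11],[-0.3,0,0,0,-0.001,0.11],[-0.2,0,0,0,0,0.11],[-0.2,0,0,0,0,0.11]])

```text
t: 7.97
ee_pos: [534.0, 43.2, 83.3]
orientation: [3.135, 0.182, 0.01]
ft_force: [0.1, -2.5, 3.1]
width: 59.7
```

```bash
python3 - <<'E'
from h import *
st();plan((532,43.9,83.2),-103)
E
```

```text
t 7.97 p [534.   43.2  83.3] yaw -83.35 tilt [ 0.007 -0.001 -1.   ] F [ 0.1 -2.5  3.1] M [-0.46  0.24  0.09] w 59.7 q [ 0.06  0.5   1.92 -0.    0.72  1.52]
at [534.   43.2  83.3] yaw -83.4 rows 3 rv [ 0.001 -0.007  0.343]
[[-0.6,-0.3,0.0,0.0,-0.002,0.114],[-0.7,-0.2,0.0,0.0,-0.002,0.114],[-0.7,-0.2,0.1,0.001,-0.003,0.115]]
```

Emit:
move_arm(deltas=[[-1.2,-0.4,-0.2,0,-0.002,0.1],[-0.8,-0.2,0,0,-0.002,0.09],[-0.4,0,0,0,-0.002,0.06],[0,0,0,0,0,0.03]])

```text
t: 8.3
ee_pos: [533.3, 43.1, 83.3]
orientation: [3.127, -0.286, 0.007]
ft_force: [0.2, -1.6, 1.7]
width: 59.2
```

```bash
python3 - <<'E'
from h import *
st();plan((532,43.9,83.2),-105)
E
```

```text
t 8.3 p [533.3  43.1  83.3] yaw -100.46 tilt [ 0.004 -0.002 -1.   ] F [ 0.2 -1.6  1.7] M [-0.24  0.29  0.03] w 59.2 q [ 0.06  0.5   1.92 -0.    0.72  1.82]
at [533.3  43.1  83.3] yaw -100.5 rows 1 rv [ 0.001 -0.005  0.079]
[[-1.4,-0.5,0.1,0.001,-0.005,0.079]]
```

Emit:
move_arm(deltas=[[-1,-0.4,0,0,-0.002,0.05],[0,0,0,0,0,0.05],[0,0,0,0,0,0.04]])

```text
t: 8.55
ee_pos: [534.8, 42.7, 83.4]
orientation: [3.098, -0.504, 0.013]
ft_force: [0.5, -2.2, 1.1]
width: 59.7
```

```bash
python3 - <<'E'
from h import *
st()
E
```

```text
t 8.55 p [534.8  42.7  83.4] yaw -108.47 tilt [ 0.007 -0.004 -1.   ] F [ 0.5 -2.2  1.1] M [-0.15  0.08  1.07] w 59.7 q [ 0.06  0.5   1.91 -0.01  0.72  1.96]
```

Emit:
move_arm(deltas=[[-2.8,0,0,0,-0.006,-0.03],[-0.5,0,0,0,-0.002,-0.01],[0,0,0,0,0,0]])

```text
t: 8.8
ee_pos: [533.3, 43.9, 83.4]
orientation: [3.109, -0.441, 0.005]
ft_force: [-2.5, -0.9, 4.0]
width: 59.5
```

```bash
python3 - <<'E'
from h import *
st()
E
```

```text
t 8.8 p [533.3  43.9  83.4] yaw -106.14 tilt [ 0.003 -0.002 -1.   ] F [-2.5 -0.9  4. ] M [-0.02  0.33  0.15] w 59.5 q [ 0.06  0.5   1.92 -0.    0.72  1.92]
```

Emit:
move_arm(deltas=[[0,0,0,0,0,0],[0,0,0,0,0,0],[0,0,0,0,0,0],[0,0,0,0,0,0],[0,0,0,0,0,0]], hand=-1)

```text
t: 9.22
ee_pos: [533.2, 43.7, 82.9]
orientation: [3.108, -0.444, 0.005]
ft_force: [-0.8, 0.5, -0.2]
width: 87.0
```

```bash
python3 - <<'E'
from h import *
st(); d=grab('wrist','w4')
E
```

```text
t 9.22 p [533.2  43.7  82.9] yaw -106.25 tilt [ 0.003 -0.002 -1.   ] F [-0.8  0.5 -0.2] M [-0.05  0.16  0.02] w 87.0 q [ 0.06  0.5   1.92 -0.    0.72  1.92]
```

View pics/w4.png

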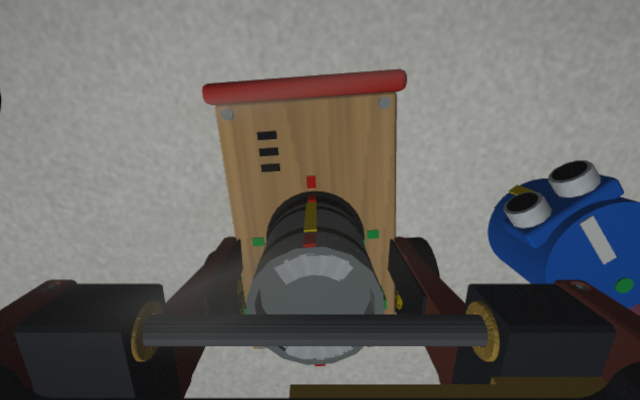

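Emit:
move_arm(deltas=[[0,0,-20,0,0,0],[0,0,-32,0,0,0],[0,0,-35,0,0,0],[0,0,-30,0,0,0]])

```text
t: 9.6
ee_pos: [527.7, 43.6, 196.4]
orientation: [3.105, -0.444, -0.02]
ft_force: [0.7, 0.2, -0.0]
width: 87.7
```

```bash
python3 - <<'E'
from h import *
st(); plan((508,-247,190),-27)
E
```

```text
t 9.6 p [527.7  43.6 196.4] yaw -106.28 tilt [-0.013 -0.003 -1.   ] F [ 0.7  0.2 -0. ] M [0.05 0.09 0.02] w 87.7 q [ 0.06  0.32  1.85 -0.    0.98  1.92]
at [527.7  43.6 196.4] yaw -106.3 rows 12 rv [-0.003  0.015 -1.384]
[[5.2,23.7,0.6,-0.0,0.001,-0.115],[2.5,24.1,0.6,-0.0,0.001,-0.115],[-0.3,24.3,0.6,-0.0,0.001,-0.115],[-3.1,24.1,0.7,-0.0,0.001,-0.115],[-5.9,23.6,0.6,-0.0,0.001,-0.115]]
[[-8.5,22.7,0.6,-0.0,0.001,-0.116],[-11.1,21.6,0.6,-0.001,0.001,-0.115],[-13.5,20.2,0.7,-0.0,0.001,-0.116],[-15.7,18.5,0.6,-0.001,0.001,-0.115],[-17.7,16.5,0.6,-0.0,0.002,-0.116]]
[[-19.6,14.4,0.6,-0.001,0.001,-0.115],[-21.0,12.0,0.6,-0.0,0.002,-0.116]]
```

Emit:
move_arm(deltas=[[5.2,23.7,0.6,0,0.001,-0.115],[2.5,24.1,0.6,0,0.001,-0.115],[-0.3,24.3,0.6,0,0.001,-0.115],[-3.1,24.1,0.7,0,0.001,-0.115],[-5.9,23.6,0.6,0,0.001,-0.115]])

```text
t: 10.02
ee_pos: [525.8, -77.8, 203.3]
orientation: [3.098, 0.497, 0.014]
ft_force: [0.1, -0.3, 0.2]
width: 87.9
```

Emit:
move_arm(deltas=[[-8.5,22.7,0.6,0,0.001,-0.116],[-11.1,21.6,0.6,-0.001,0.001,-0.115],[-13.5,20.2,0.7,0,0.001,-0.116],[-15.7,18.5,0.6,-0.001,0.001,-0.115],[-17.7,16.5,0.6,0,0.002,-0.116]])

```text
t: 10.43
ee_pos: [521.2, -205.1, 200.9]
orientation: [2.803, 1.4, 0.022]
ft_force: [0.5, -0.7, -0.6]
width: 87.6
```

Emit:
move_arm(deltas=[[-19.6,14.4,0.6,-0.001,0.001,-0.11],[-10,6,0.6,0,0.002,-0.06],[0,0,0,0,0,0],[0,0,0,0,0,0]])

```text
t: 10.77
ee_pos: [520.1, -247.5, 199.3]
orientation: [2.667, 1.641, 0.026]
ft_force: [0.0, -0.2, 0.9]
width: 88.0
```

```bash
python3 - <<'E'
from h import *
st(); d=grab('wrist','w5'); W=cloud(d); H,S,V=hsvm(d)
near=np.hypot(W[...,0]-508,W[...,1]+247)<60
p,M=cur(); print('tcp px',proj(d,p))
b=near&(H>100)&(H<130)&(S>120)&(W[...,2]>57)
print('blue top',b.sum(),np.median(W[b],0))
w=near&(S<60)&(V>90)&(W[...,2]>57)&(W[...,2]<66)
print('white',comps(d,w,61,8)); print('g',comps(d,(H>45)&(H<85)&(S>90)&near,61)); print('y',comps(d,(H>18)&(H<35)&(S>130)&near,35))
E
```

```text
t 10.77 p [ 520.1 -247.5  199.3] yaw -26.79 tilt [ 0.019  0.    -1.   ] F [ 0.  -0.2  0.9] M [-0.04  0.12  0.  ] w 88.0 q [-0.47  0.37  1.77  0.01  0.98 -0.01]
tcp px [313.66728956 253.72365531]
blue top 2275 [ 506.67733076 -252.19489615   60.84011434]
white [(np.int32(142), array([303.4, 189.5]), array([ 514.4, -238.8,   61. ]))]
g [(np.int32(37), array([303., 218.]), array([ 499.9, -266. ,   61. ]))]
y [(np.int32(3), array([305., 168.]), array([ 523.6, -223.6,   35. ])), (np.int32(4), array([138.2, 313. ]), array([ 253.9, -292. ,   35. ])), (np.int32(230), array([134. , 344.4]), array([ 220.6, -328.4,   35. ])), (np.int32(125), array([482.1, 352.8]), array([ 620.9, -552.2,   35. ])), (np.int32(4), array([142.2, 350. ]), array([ 224.8, -340.5,   35. ])), (np.int32(21), array([147.2, 352.9]), array([ 227.8, -347.3,   35. ])), (np.int32(2991), array([406.1, 390.6]), array([ 506.3, -564.9,   35. ]))]
```

View pics/w5.png

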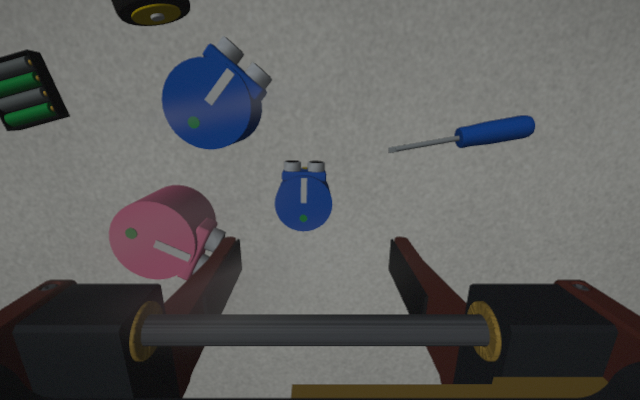

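```bash
python3 - <<'E'
from h import *
from scipy.optimize import least_squares
d=load('w5'); W=cloud(d); H,S,V=hsvm(d)
m=((H>100)&(H<130)&(S>110)); near=np.zeros(m.shape,bool); near[150:240,265:345]=1; m=(m&near).astype(np.uint8)
c=max(cv2.findContours(m,0,1)[0],key=cv2.contourArea)[:,0]
P=np.array([ray(d,u,v,61)[:2] for u,v in c]); a=np.deg2rad(61.9); ex=np.array([np.cos(a),np.sin(a)]); ey=np.array([-ex[1],ex[0]])
c0=np.array([507,-252.])
for _ in range(4):
    s=((P-c0)@ex)<2; f=least_squares(lambda q:np.hypot(P[s,0]-q[0],P[s,1]-q[1])-q[2],[*c0,30],loss='soft_l1'); c0=f.x[:2]; print(np.round(f.x,2),s.sum())
wg=np.array([[514.4,-238.8],[499.9,-266]]); print('lateral of line pts',(wg-c0)@ey, 'long',(wg-c0)@ex)
pk=((H<8)|(H>165))&(S>60)&(W[...,2]>20)&(W[...,0]<480)&(W[...,1]<-150)&(W[...,1]>-300); print('pink max',np.nanmax(W[pk][:,0]))
box=(W[...,2]>15)&(W[...,0]>380)&(W[...,0]<470)&(W[...,1]>-290)&(W[...,1]<-180); print('near pts x max',np.percentile(W[box][:,0],[90,99,100]),W[box][np.argmax(W[box][:,0])])
E
```

```text
[ 507.16 -252.46   29.09] 81
[ 507.16 -252.46   29.09] 81
[ 507.16 -252.46   29.09] 81
[ 507.16 -252.46   29.09] 81
lateral of line pts [0.04476819 0.02408458] long [ 15.45900015 -15.36452288]
pink max 479.9930288922217
near pts x max [468.29855701 469.77904988 469.99887446] [ 469.99887446 -203.49841853  302.11612531]
```

```bash
python3 - <<'E'
from h import *
d=load('w5')
for u,v in [(222,240),(210,270),(245,200)]: print(ray(d,u,v,60))
print(507.2-57*np.cos(.49),-252.5+57*np.sin(.49))
plan((507.2,-252.5,120),-28.1)
E
```

```text
[ 410.64930331 -249.04655159   60.        ]
[ 379.9069542  -273.73782153   60.        ]
[ 455.32646971 -221.5977698    60.        ]
456.9070270592231 -225.674324374244
at [ 520.1 -247.1  199.3] yaw -26.8 rows 3 rv [ 0.017 -0.009  0.023]
[[-3.8,-3.5,26.4,0.006,-0.003,0.008],[-3.7,-3.3,26.4,0.005,-0.003,0.008],[-3.6,-3.1,26.4,0.006,-0.003,0.007]]
```

Emit:
move_arm(deltas=[[-3.8,-3.5,26,0.006,-0.003,0.008],[-3.7,-3.3,26,0.005,-0.003,0.008],[-2,-2,20,0.006,-0.003,0.006],[0,0,0,0,0,0],[0,0,0,0,0,0]])

```text
t: 11.23
ee_pos: [510.6, -247.2, 127.1]
orientation: [2.695, 1.609, 0.003]
ft_force: [1.6, -0.3, -0.7]
width: 88.0
```

```bash
python3 - <<'E'
from h import *
st();plan((507.2,-252.5,100),-28.1)
E
```

```text
t 11.23 p [ 510.6 -247.2  127.1] yaw -28.34 tilt [ 0.003 -0.001 -1.   ] F [ 1.6 -0.3 -0.7] M [-0.04  0.09  0.03] w 88.0 q [-0.47  0.47  1.83  0.    0.85  0.02]
at [ 510.6 -247.2  127.1] yaw -28.3 rows 1 rv [ 0.003 -0.    -0.004]
[[-6.3,-0.5,27.1,0.003,-0.0,-0.004]]
```

Emit:
move_arm(deltas=[[-6.3,-0.5,20,0.003,0,-0.004],[-1,0,25,0,0,0],[0,0,15,0,0,0],[0,0,0,0,0,0],[0,0,0,0,0,0]])

```text
t: 11.65
ee_pos: [512.0, -251.9, 72.1]
orientation: [2.687, 1.613, 0.009]
ft_force: [0.8, 0.6, 0.7]
width: 87.8
```

```bash
python3 - <<'E'
from h import *
st();plan((507.2,-252.5,23),-28.1)
E
```

```text
t 11.65 p [ 512.  -251.9   72.1] yaw -28.04 tilt [ 0.009 -0.003 -1.   ] F [0.8 0.6 0.7] M [-0.05  0.05 -0.07] w 87.8 q [-0.48  0.55  1.84  0.    0.73  0.01]
at [ 512.  -251.9   72.1] yaw -28.0 rows 2 rv [ 0.009 -0.001  0.001]
[[-1.4,-2.2,24.6,0.005,-0.001,0.001],[-1.4,-2.1,24.5,0.004,-0.0,0.0]]
```

Emit:
move_arm(deltas=[[-2.8,-4.2,16,0.009,-0.001,0.001],[0,-1,18,0.003,0,0],[0,0,6,0,0,0],[0,0,0,0,0,0],[0,0,0,0,0,0]])

```text
t: 12.07
ee_pos: [509.6, -252.7, 35.1]
orientation: [2.69, 1.614, 0.004]
ft_force: [-1.1, 0.5, -0.7]
width: 87.8
```

```bash
python3 - <<'E'
from h import *
st();plan((507.2,-252.5,23),-28.1)
E
```

```text
t 12.07 p [ 509.6 -252.7   35.1] yaw -28.07 tilt [ 0.004 -0.002 -1.   ] F [-1.1  0.5 -0.7] M [-0.01  0.1  -0.02] w 87.8 q [-0.48  0.62  1.85  0.    0.67  0.01]
at [ 509.6 -252.7   35.1] yaw -28.1 rows 1 rv [ 0.005 -0.     0.001]
[[-0.9,-2.2,12.1,0.005,-0.0,0.001]]
```

Emit:
move_arm(deltas=[[-0.9,-2.4,8,0.005,0,0.001],[0,-0.6,4,0,0,0],[0,0,0,0,0,0],[0,0,0,0,0,0]])

```text
t: 12.4
ee_pos: [507.3, -252.7, 23.9]
orientation: [2.693, 1.614, 0.002]
ft_force: [-0.1, 0.5, 0.7]
width: 87.5
```

```bash
python3 - <<'E'
from h import *
st();plan((507.2,-252.5,23),-28.1)
E
```

```text
t 12.4 p [ 507.3 -252.7   23.9] yaw -28.15 tilt [ 0.002 -0.001 -1.   ] F [-0.1  0.5  0.7] M [-0.06  0.09 -0.02] w 87.5 q [-0.48  0.63  1.86  0.    0.65  0.01]
at [ 507.3 -252.7   23.9] yaw -28.1 rows 1 rv [ 0.002 -0.    -0.001]
[[0.1,-0.2,0.9,0.002,-0.0,-0.001]]
```

Spot on; close.

Emit:
move_arm(deltas=[[0,0,0,0.001,0,0],[0,0,0,0,0,0],[0,0,0,0,0,0],[0,0,0,0,0,0],[0,0,0,0,0,0]], hand=1)

```text
t: 12.82
ee_pos: [507.7, -253.0, 24.7]
orientation: [2.694, 1.614, 0.002]
ft_force: [-0.9, -0.0, -0.7]
width: 59.5
```

Emit:
move_arm(deltas=[[0,0,0,0,0,0],[0,0,0,0,0,0]])

```text
t: 12.98
ee_pos: [507.7, -252.9, 24.7]
orientation: [2.694, 1.614, 0.002]
ft_force: [0.1, -0.8, -1.2]
width: 59.4
```

```bash
python3 - <<'E'
from h import *
st()
E
```

```text
t 12.98 p [ 507.7 -252.9   24.7] yaw -28.15 tilt [ 0.002 -0.001 -1.   ] F [ 0.1 -0.8 -1.2] M [-0.1   0.12 -0.  ] w 59.4 q [-0.48  0.63  1.86  0.    0.65  0.01]
```

Emit:
move_arm(deltas=[[0,0,-20,0,0,0],[0,0,-32,0,0,0],[0,0,-38,0,0,0],[0,0,-38,0,0,0]])

```text
t: 13.32
ee_pos: [501.6, -249.8, 147.6]
orientation: [-2.682, -1.607, 0.014]
ft_force: [1.6, -0.3, -0.7]
width: 59.4
```

```bash
python3 - <<'E'
from h import *
st();plan((518,-55,262),-12.1,vmax=35)
E
```

```text
t 13.32 p [ 501.6 -249.8  147.6] yaw -28.15 tilt [-0.015  0.008 -1.   ] F [ 1.6 -0.3 -0.7] M [-0.13  0.06  0.01] w 59.4 q [-0.48  0.44  1.82  0.    0.91  0.01]
at [ 501.6 -249.8  147.6] yaw -28.2 rows 7 rv [-0.017 -0.002 -0.28 ]
[[25.6,-11.3,-16.2,-0.002,-0.0,-0.04],[26.1,-10.3,-16.2,-0.003,-0.0,-0.04],[26.5,-9.2,-16.2,-0.002,-0.001,-0.04],[26.8,-8.1,-16.2,-0.003,-0.0,-0.04],[27.1,-6.9,-16.3,-0.002,-0.001,-0.04]]
[[27.3,-5.8,-16.3,-0.003,-0.0,-0.04],[27.5,-4.7,-16.3,-0.002,-0.001,-0.04]]
```

Emit:
move_arm(deltas=[[25.6,-11.3,-18,-0.002,0,-0.04],[26.1,-10.3,-16,-0.003,0,-0.04],[26.5,-9.2,-16,-0.002,-0.001,-0.04],[26.8,-8.1,-16,-0.003,0,-0.04],[27.1,-6.9,-16,-0.002,-0.001,-0.04]])

```text
t: 13.73
ee_pos: [515.2, -111.7, 239.6]
orientation: [2.516, 1.871, 0.003]
ft_force: [0.0, 0.7, -1.0]
width: 59.5
```

Emit:
move_arm(deltas=[[27,-5.8,-16,-0.003,0,-0.04],[15,-3,-10,-0.002,-0.001,-0.03],[0,0,0,0,0,0],[0,0,0,0,0,0]])

```text
t: 14.07
ee_pos: [518.8, -62.1, 270.6]
orientation: [2.432, 1.965, 0.015]
ft_force: [0.3, -0.0, -0.1]
width: 59.9
```

```bash
python3 - <<'E'
from h import *
d=grab('wrist','w6'); st()
W=cloud(d);H,S,V=hsvm(d)
near=np.hypot(W[...,0]-532,W[...,1]-44)<60
print('g',comps(d,(H>45)&(H<85)&(S>90)&near,131)); print('r',comps(d,((H<8)|(H>172))&(S>100)&near,131))
E
```

```text
t 14.12 p [518.8 -62.4 270.4] yaw -12.15 tilt [ 0.017 -0.006 -1.   ] F [ 0.6  0.6 -0.6] M [-0.03  0.06  0.04] w 59.6 q [-0.14  0.21  1.82 -0.    1.1   0.07]
g [(np.int32(9), array([300.2,  44.6]), array([537.4,  74.5, 131. ])), (np.int32(12), array([302. , 115.6]), array([525.5,  14.5, 131. ])), (np.int32(34), array([303.9, 122.1]), array([526. ,   8.3, 131. ]))]
r [(np.int32(18), array([267.8,  85.5]), array([500.3,  47.3, 131. ])), (np.int32(45), array([336.5,  86.8]), array([562.6,  33. , 131. ]))]
```

View pics/w6.png

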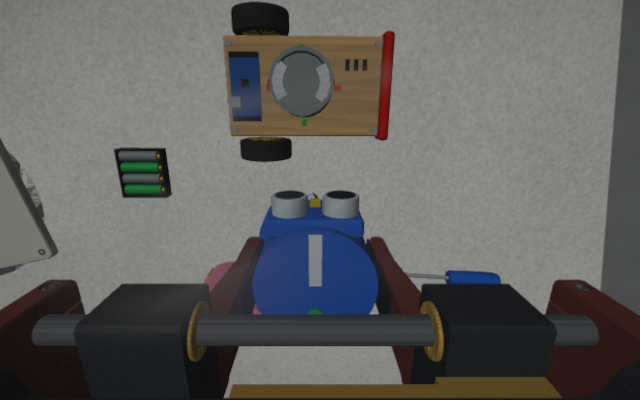

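```bash
python3 - <<'E'
from h import *
from scipy.optimize import least_squares
d=load('w6'); W=cloud(d); H,S,V=hsvm(d)
near=np.hypot(W[...,0]-532,W[...,1]-44)<50
m=(near&(W[...,2]>124)&(W[...,2]<140)); print(m.sum(),np.median(W[m],0))
c=max(cv2.findContours(m.astype(np.uint8),0,1)[0],key=cv2.contourArea)[:,0]
P=np.array([ray(d,u,v,132)[:2] for u,v in c])
f=least_squares(lambda q:np.hypot(P[:,0]-q[0],P[:,1]-q[1])-q[2],[532,44,30],loss='soft_l1'); print(f.x)
crop(d,240,30,360,140,6,'w6c')
# lips: bright
L=near&(V>95)&(S<40)&(W[...,2]>120); print(comps(d,L,132,20))
for p in [(531.5,43,132)]: print(proj(d,p))
E
```

```text
1686 [531.44253728  46.65784489 131.80641698]
[530.98263537  44.65292724  29.69933291]
[(np.int32(392), array([278.6,  79.9]), array([511.3,  49.8, 132. ])), (np.int32(391), array([322.9,  82.1]), array([551. ,  39.5, 132. ]))]
[301.54313334  82.82143561]
```

View pics/w6c.png

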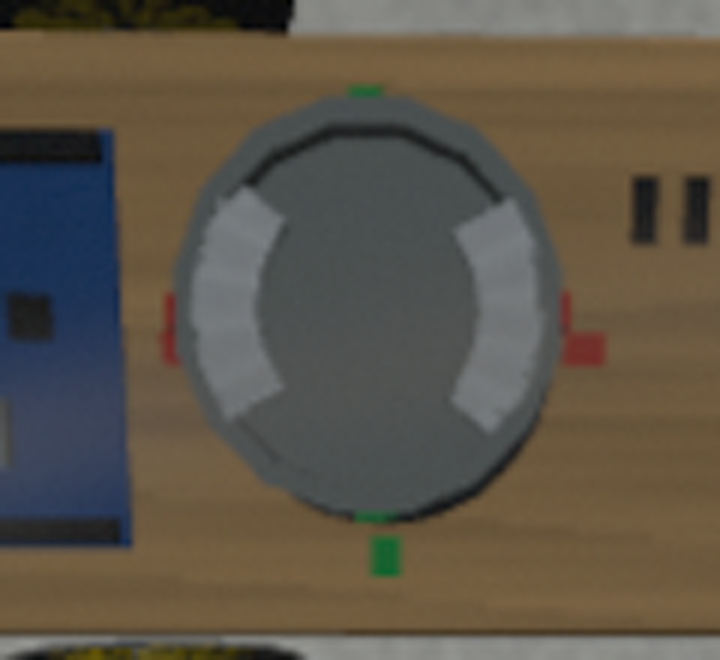

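```bash
python3 - <<'E'
from h import *
st();plan((531.1,35,185),-14.5,vmax=30)
E
```

```text
t 14.12 p [518.8 -62.4 270.4] yaw -12.15 tilt [ 0.017 -0.006 -1.   ] F [ 0.6  0.6 -0.6] M [-0.03  0.06  0.04] w 59.6 q [-0.14  0.21  1.82 -0.    1.1   0.07]
at [518.8 -62.4 270.4] yaw -12.2 rows 5 rv [0.017 0.002 0.041]
[[19.6,-2.0,17.0,0.003,0.0,0.008],[19.6,-2.1,17.0,0.004,0.0,0.008],[19.5,-2.2,17.0,0.003,0.001,0.008],[19.5,-2.3,17.1,0.004,0.0,0.008],[19.5,-2.4,17.0,0.003,0.001,0.009]]
```

Emit:
move_arm(deltas=[[19.6,-2,12,0.005,0,0.008],[19.6,-2.1,17,0.004,0,0.008],[19.5,-2.2,17,0.004,0,0.008],[19.5,-2.3,14,0.004,0,0.008],[12,-1,6,0.003,0.001,0.006]])

```text
t: 14.53
ee_pos: [530.7, 22.4, 199.6]
orientation: [-2.495, -1.908, 0.007]
ft_force: [-0.1, -0.3, -1.1]
width: 59.6
```

Emit:
move_arm(deltas=[[0,0,0,0,0,0],[0,0,0,0,0,0],[0,0,0,0,0,0]])

```text
t: 14.78
ee_pos: [528.8, 20.9, 195.2]
orientation: [-2.493, -1.903, 0.018]
ft_force: [-0.2, -0.5, -1.3]
width: 60.0
```

```bash
python3 - <<'E'
from h import *
st();plan((531.1,44.6,172),-14.5,vmax=30)
E
```

```text
t 14.78 p [528.8  20.9 195.2] yaw -15.28 tilt [-0.012 -0.003 -1.   ] F [-0.2 -0.5 -1.3] M [-0.05  0.06 -0.01] w 60.0 q [ 0.02  0.32  1.86 -0.    0.97  0.29]
at [528.8  20.9 195.2] yaw -15.3 rows 2 rv [-0.011  0.006 -0.014]
[[11.8,-1.9,11.6,-0.005,0.003,-0.007],[11.8,-1.8,11.6,-0.006,0.003,-0.007]]
```

Emit:
move_arm(deltas=[[11.8,-2,8,-0.005,0.003,-0.006],[8,-1.5,8,-0.006,0.003,-0.005],[0,0,0,0,0,0],[0,0,0,0,0,0]])

```text
t: 15.12
ee_pos: [531.1, 39.7, 178.5]
orientation: [2.488, 1.915, 0.004]
ft_force: [0.5, 0.9, -1.1]
width: 59.9
```

```bash
python3 - <<'E'
from h import *
st();plan((531.1,44.6,170),-14.5,vmax=30)
E
```

```text
t 15.12 p [531.1  39.7 178.5] yaw -14.83 tilt [ 0.003 -0.    -1.   ] F [ 0.5  0.9 -1.1] M [-0.07  0.09  0.02] w 59.9 q [ 0.05  0.35  1.87 -0.    0.92  0.31]
at [531.1  39.7 178.5] yaw -14.8 rows 1 rv [ 0.003 -0.001 -0.006]
[[4.8,-1.3,8.5,0.003,-0.001,-0.006]]
```

Emit:
move_arm(deltas=[[4.8,-1.3,6,0.003,-0.001,-0.006],[0,0,3,0,0,0],[0,0,0,0,0,0],[0,0,0,0,0,0]])

```text
t: 15.45
ee_pos: [531.3, 45.2, 169.0]
orientation: [2.482, 1.925, 0.001]
ft_force: [0.1, 0.3, -0.9]
width: 59.6
```

```bash
python3 - <<'E'
from h import *
st();plan((531.1,44.6,162),-14.5,vmax=30)
E
```

```text
t 15.45 p [531.3  45.2 169. ] yaw -14.42 tilt [ 0.001 -0.    -1.   ] F [ 0.1  0.3 -0.9] M [-0.01  0.09 -0.  ] w 59.6 q [ 0.06  0.36  1.87 -0.    0.9   0.31]
at [531.3  45.2 169. ] yaw -14.4 rows 1 rv [0.001 0.    0.001]
[[-0.6,-0.0,7.0,0.001,0.0,0.001]]
```

Emit:
move_arm(deltas=[[-0.6,0,4,0,0,0],[0,0,3,0,0,0],[0,0,2,0,0,0],[0,0,0,0,0,0]])

```text
t: 15.78
ee_pos: [531.4, 44.3, 159.5]
orientation: [2.482, 1.924, 0.001]
ft_force: [0.6, 0.6, -0.6]
width: 59.7
```

```bash
python3 - <<'E'
from h import *
st();plan((531.1,44.6,155),-14.5,vmax=30)
E
```

```text
t 15.78 p [531.4  44.3 159.5] yaw -14.43 tilt [ 0.002 -0.    -1.   ] F [ 0.6  0.6 -0.6] M [-0.05  0.05 -0.01] w 59.7 q [ 0.06  0.38  1.88 -0.    0.88  0.31]
at [531.4  44.3 159.5] yaw -14.4 rows 1 rv [0.002 0.    0.001]
[[0.2,-0.4,4.5,0.002,0.0,0.001]]
```

Emit:
move_arm(deltas=[[0.2,-0.3,3,0.001,0,0],[0,0,3,0,0,0],[0,0,0,0,0,0]])

```text
t: 16.03
ee_pos: [531.2, 44.4, 152.9]
orientation: [2.483, 1.924, 0.001]
ft_force: [-0.5, -0.5, -0.6]
width: 59.3
```

```bash
python3 - <<'E'
from h import *
st();plan((531.1,44.6,150),-14.5,vmax=30)
E
```

```text
t 16.03 p [531.2  44.4 152.9] yaw -14.45 tilt [ 0.001 -0.    -1.   ] F [-0.5 -0.5 -0.6] M [-0.07  0.1   0.01] w 59.3 q [ 0.06  0.39  1.89 -0.    0.87  0.31]
at [531.2  44.4 152.9] yaw -14.4 rows 1 rv [0.001 0.    0.001]
[[0.1,-0.1,2.9,0.001,0.0,0.001]]
```

Inside the socket by 4 mm with no force. Continue.

Emit:
move_arm(deltas=[[0,0,3,0,0,0],[0,0,2.5,0,0,0],[0,0,0,0,0,0]])

```text
t: 16.28
ee_pos: [531.2, 44.4, 146.8]
orientation: [2.483, 1.924, 0.001]
ft_force: [-0.9, -0.2, -1.0]
width: 59.7
```

```bash
python3 - <<'E'
from h import *
st()
E
```

```text
t 16.28 p [531.2  44.4 146.8] yaw -14.45 tilt [ 0.001 -0.    -1.   ] F [-0.9 -0.2 -1. ] M [-0.09  0.07  0.02] w 59.7 q [ 0.06  0.39  1.89 -0.    0.86  0.31]
```

Emit:
move_arm(deltas=[[0,0,2,0,0,0],[0,0,1,0,0,0]])

```text
t: 16.45
ee_pos: [531.5, 44.5, 145.5]
orientation: [2.483, 1.924, 0.001]
ft_force: [-5.4, -0.5, 16.4]
width: 59.7
```

```bash
python3 - <<'E'
from h import *
st()
E
```

```text
t 16.45 p [531.5  44.5 145.5] yaw -14.45 tilt [ 0.001 -0.    -1.   ] F [-5.4 -0.5 16.4] M [-0.1   1.42  0.06] w 59.7 q [ 0.06  0.4   1.89 -0.    0.85  0.31]
```

Emit:
move_arm(deltas=[[0,-0.5,-0.8,0,0,0],[0,0,0,0,0,0.08],[0,0,0,0,0,0.08],[0,0,0,0,0,0.08]])

```text
t: 16.78
ee_pos: [531.5, 44.7, 147.2]
orientation: [2.7, 1.603, 0.003]
ft_force: [-0.0, -0.3, -1.6]
width: 59.4
```

```bash
python3 - <<'E'
from h import *
st();plan((531.2,44.6,145.5),-60)
E
```

```text
t 16.78 p [531.5  44.7 147.2] yaw -28.6 tilt [ 0.002  0.    -1.   ] F [-0.  -0.3 -1.6] M [-0.06  0.11 -0.05] w 59.4 q [ 0.06  0.39  1.89 -0.    0.86  0.56]
at [531.5  44.7 147.2] yaw -28.6 rows 5 rv [ 0.002 -0.002  0.548]
[[-0.0,-0.0,0.3,0.0,-0.0,0.11],[-0.1,-0.0,0.4,0.0,-0.0,0.11],[-0.1,-0.0,0.3,0.0,-0.001,0.109],[-0.0,-0.1,0.4,0.001,-0.0,0.11],[-0.1,-0.0,0.3,0.0,-0.001,0.109]]
```

Emit:
move_arm(deltas=[[0,0,1,0,0,0.1],[-0.1,0,0.4,0,0,0.1],[-0.1,0,0.1,0,0,0.1],[0,-0.1,0.1,0,0,0.1]])

```text
t: 17.12
ee_pos: [531.6, 44.6, 145.6]
orientation: [2.975, 1.006, 0.005]
ft_force: [-0.7, -1.1, 1.4]
width: 59.7
```

```bash
python3 - <<'E'
from h import *
st();plan((531.2,44.6,145.5),-105)
E
```

```text
t 17.12 p [531.6  44.6 145.6] yaw -52.62 tilt [ 0.003 -0.    -1.   ] F [-0.7 -1.1  1.4] M [-0.38  0.26  0.06] w 59.7 q [ 0.06  0.4   1.89 -0.    0.85  0.98]
at [531.6  44.6 145.6] yaw -52.6 rows 8 rv [ 0.001 -0.003  0.914]
[[-0.0,-0.0,0.0,0.0,-0.0,0.114],[-0.0,-0.0,0.0,0.0,-0.0,0.114],[-0.1,-0.0,0.0,0.0,-0.001,0.114],[-0.1,-0.0,0.0,0.0,-0.0,0.114],[-0.0,-0.0,0.0,0.0,-0.001,0.115]]
[[-0.1,-0.0,0.0,0.0,-0.0,0.114],[-0.1,-0.0,0.0,0.0,-0.001,0.115],[-0.0,-0.1,0.1,0.0,-0.0,0.114]]
```

Emit:
move_arm(deltas=[[-0.2,0,0,0,0,0.11],[-0.2,0,0,0,0,0.11],[-0.3,0,0,0,-0.001,0.11],[-0.2,0,0,0,0,0.11],[-0.2,0,0,0,-0.001,0.11]])

```text
t: 17.53
ee_pos: [531.0, 43.9, 145.6]
orientation: [3.138, 0.118, 0.004]
ft_force: [0.9, -0.2, -1.3]
width: 59.6
```

```bash
python3 - <<'E'
from h import *
st();plan((531.2,44.6,145.5),-105)
E
```

```text
t 17.53 p [531.   43.9 145.6] yaw -85.71 tilt [ 0.002 -0.001 -1.   ] F [ 0.9 -0.2 -1.3] M [-0.02  0.2   0.  ] w 59.6 q [ 0.06  0.4   1.89 -0.    0.85  1.56]
at [531.   43.9 145.6] yaw -85.7 rows 3 rv [ 0.001 -0.002  0.337]
[[0.1,-0.2,0.0,0.0,-0.001,0.112],[0.1,-0.2,0.1,0.0,-0.001,0.112],[-0.0,-0.3,0.0,0.001,-0.001,0.113]]
```

Emit:
move_arm(deltas=[[0,-0.3,0,0,-0.001,0.1],[0,-0.2,0,0,-0.001,0.1],[0,-0.2,0,0,0,0.06],[0,0,0,0,0,0.03]])

```text
t: 17.87
ee_pos: [531.0, 44.5, 145.6]
orientation: [3.119, -0.368, 0.001]
ft_force: [-0.4, -0.2, 0.4]
width: 60.0
```

```bash
python3 - <<'E'
from h import *
st();plan((531.2,44.6,145.5),-105)
E
```

```text
t 17.87 p [531.   44.5 145.6] yaw -103.45 tilt [ 0.    -0.001 -1.   ] F [-0.4 -0.2  0.4] M [-0.01  0.23  0.22] w 60.0 q [ 0.06  0.4   1.89 -0.    0.86  1.87]
at [531.   44.5 145.6] yaw -103.4 rows 1 rv [ 0.001 -0.001  0.027]
[[0.1,-0.1,0.1,0.001,-0.001,0.027]]
```

Emit:
move_arm(deltas=[[0,0,0,0,0,0.04],[0,0,0,0,0,0.04],[0,0,0,0,0,0.04]])

```text
t: 18.12
ee_pos: [531.2, 44.5, 145.6]
orientation: [3.09, -0.554, 0.002]
ft_force: [4.3, -1.2, -2.1]
width: 59.3
```

```bash
python3 - <<'E'
from h import *
st()
E
```

```text
t 18.12 p [531.2  44.5 145.6] yaw -110.32 tilt [ 0.001 -0.003 -1.   ] F [ 4.3 -1.2 -2.1] M [-0.08 -0.58  1.02] w 59.3 q [ 0.06  0.4   1.89 -0.    0.85  1.99]
```

Emit:
move_arm(deltas=[[0,0,0.3,0,0,-0.04],[0,0,0,0,0,-0.02],[0,0,0,0,0,0]])

```text
t: 18.37
ee_pos: [531.6, 44.4, 145.7]
orientation: [3.105, -0.456, 0.004]
ft_force: [0.0, 0.2, -1.2]
width: 59.8
```

```bash
python3 - <<'E'
from h import *
st(); d=grab('wrist','w7')
E
```

```text
t 18.37 p [531.6  44.4 145.7] yaw -106.7 tilt [ 0.002 -0.004 -1.   ] F [ 0.   0.2 -1.2] M [0.11 0.21 0.34] w 59.8 q [ 0.06  0.4   1.89 -0.01  0.85  1.93]
```

View pics/w7.png

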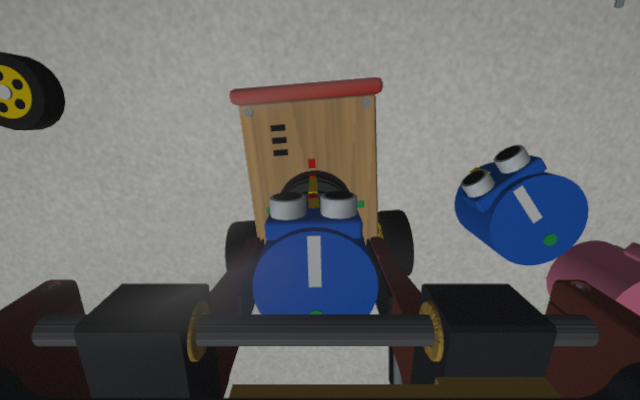

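Head and pod aligned with the rover; release and lift.

Emit:
move_arm(deltas=[[0,0,0,0,0,0],[0,0,0,0,0,0],[0,0,0,0,0,0],[0,0,0,0,0,0],[0,0,0,0,0,0]], hand=-1)

```text
t: 18.83
ee_pos: [532.0, 44.5, 145.8]
orientation: [3.105, -0.463, 0.005]
ft_force: [-0.6, -0.3, -0.3]
width: 86.9
```

Emit:
move_arm(deltas=[[0,0,-15,0,0,0],[0,0,-25,0,0,0],[0,0,-30,0,0,0],[0,0,-30,0,0,0],[0,0,-15,0,0,0]])

```text
t: 19.25
ee_pos: [528.4, 44.6, 260.3]
orientation: [3.102, -0.465, -0.012]
ft_force: [-0.3, -0.2, 0.1]
width: 87.6
```

```bash
python3 - <<'E'
from h import *
st(); d=grab('wrist','w8'); s=grab('scene','s8'); crop(s,280,110,400,260,4,'s8c')
W=cloud(d);H,S,V=hsvm(d)
near=np.hypot(W[...,0]-532,W[...,1]-44)<60
b=near&(H>100)&(H<130)&(S>120)&(W[...,2]>170); print('top z',np.median(W[b],0))
w=near&(S<60)&(V>90)&(W[...,2]>176)&(W[...,2]<188)
print('white',comps(d,w,182,20)); print('g',comps(d,(H>45)&(H<85)&(S>90)&near,182,8))
t=grab('top','t8'); Wt=cloud(t); n2=np.hypot(Wt[...,0]-532,Wt[...,1]-44)<40; print('top cam z',np.median(Wt[n2&(Wt[...,2]>165)],0)); crop(t,250,140,370,270,4,'t8c')
E
```

```text
t 19.25 p [528.4  44.6 260.3] yaw -107.05 tilt [-0.009 -0.003 -1.   ] F [-0.3 -0.2  0.1] M [0.06 0.15 0.02] w 87.6 q [ 0.06  0.24  1.8  -0.    1.11  1.93]
top z [534.49990887  43.82625853 181.87803429]
white [(np.int32(222), array([311.6, 191. ]), array([546.1,  41.3, 182. ]))]
g [(np.int32(28), array([345.1, 172.7]), array([552.8,  11. , 182. ])), (np.int32(17), array([280.8, 177.9]), array([563.9,  62. , 182. ])), (np.int32(60), array([315. , 225.5]), array([516.2,  47.5, 182. ])), (np.int32(9), array([406.9, 309. ]), array([410.7, -10.3, 182. ])), (np.int32(8), array([388.5, 314. ]), array([410.3,   7.5, 182. ]))]
top cam z [519.44331438  42.55353413 607.63570069]
```

View pics/w8.png

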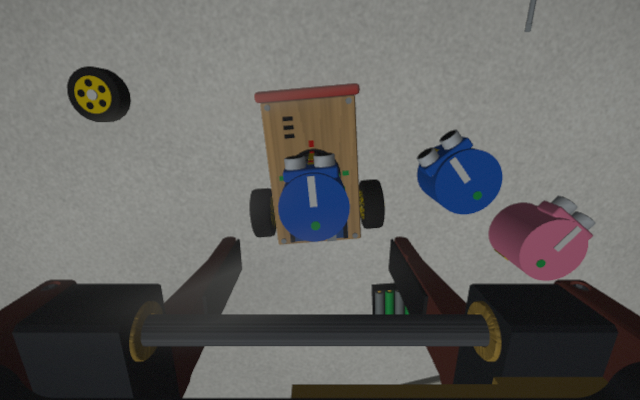

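View pics/s8c.png

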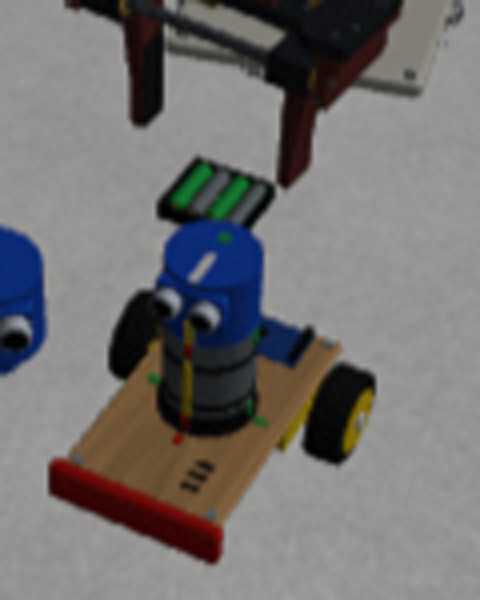

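Emit:
move_arm(deltas=[[-45,0,0,0,0,0]])

```text
refused, shift out of range in row 1
```

Emit:
move_arm(deltas=[[0,0,-15,0,0,0],[0,0,0,0,0,0],[0,0,0,0,0,0]])

```text
t: 19.65
ee_pos: [525.6, 44.5, 268.8]
orientation: [3.101, -0.465, -0.023]
ft_force: [-0.8, 0.3, -0.7]
width: 87.8
```

```bash
python3 - <<'E'
from h import *
st(); d=grab('wrist','w9')
W=cloud(d);H,S,V=hsvm(d)
near=np.hypot(W[...,0]-532,W[...,1]-44)<60
w=near&(S<60)&(V>90)&(W[...,2]>176)&(W[...,2]<188)
w=comps(d,w,182,20); g=comps(d,(H>45)&(H<85)&(S>90)&near&(W[...,2]>170),182,8); print(w,g)
print('r',comps(d,((H<8)|(H>172))&(S>100)&near,55,8),'y',comps(d,(H>18)&(H<35)&(S>130)&near,120,3))
a,b=w[0][2],g[-1][2]; print(np.degrees(np.arctan2(a[1]-b[1],a[0]-b[0])),(a+b)/2)
crop(d,240,110,400,260,5,'w9c')
s=grab('scene','s9'); crop(s,310,150,360,225,8,'s9c')
E
```

```text
t 19.65 p [525.6  44.5 268.8] yaw -107.06 tilt [-0.016 -0.004 -1.   ] F [-0.8  0.3 -0.7] M [0.04 0.14 0.02] w 87.8 q [ 0.06  0.23  1.79 -0.    1.13  1.93]
[(np.int32(208), array([310.2, 184.4]), array([546.4,  41.3, 182. ]))] [(np.int32(55), array([313.7, 218.4]), array([516.2,  47.4, 182. ])), (np.int32(12), array([405.8, 306.8]), array([402.3, -11.2, 182. ]))]
r [(np.int32(32), array([309.6, 139.1]), array([570.3,  35.5,  55. ])), (np.int32(15), array([310.5, 147.1]), array([560.7,  37.3,  55. ])), (np.int32(21), array([404.7, 255.7]), array([380.4, -43.2,  55. ])), (np.int32(745), array([442. , 300.6]), array([292.5, -80.4,  55. ])), (np.int32(12), array([429.8, 278.7]), array([334., -70.,  55.])), (np.int32(14), array([439.9, 280.8]), array([326.3, -83.2,  55. ])), (np.int32(730), array([444.8, 361.7]), array([179. , -65.7,  55. ])), (np.int32(173), array([183.3, 377.3]), array([272.8, 338.6,  55. ])), (np.int32(9), array([191.9, 365.9]), array([290.1, 316.1,  55. ]))] y [(np.int32(30), array([309.2, 151.5]), array([564.7,  37.1, 120. ])), (np.int32(6), array([309. , 157.8]), array([558.6,  39.2, 120. ])), (np.int32(900), array([487.7, 331.8]), array([ 284.1, -110.2,  120. ])), (np.int32(142), array([134.3, 352.4]), array([386.9, 325.6, 120. ])), (np.int32(4), array([141. , 350.5]), array([387.1, 316.1, 120. ])), (np.int32(10), array([145.5, 354. ]), array([380.3, 313.2, 120. ])), (np.int32(3), array([148.7, 352.3]), array([381.5, 308.2, 120. ])), (np.int32(3819), array([438.5, 389.8]), array([207.7, -34.7, 120. ]))]
20.018216181292637 [474.35  15.05 182.  ]
```

View pics/w9c.png

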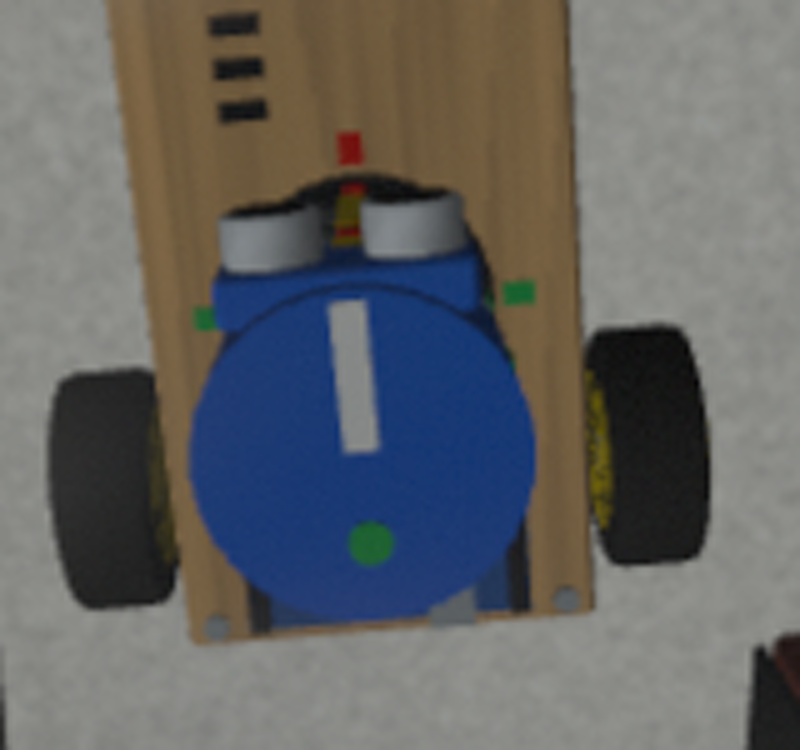

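View pics/s9c.png

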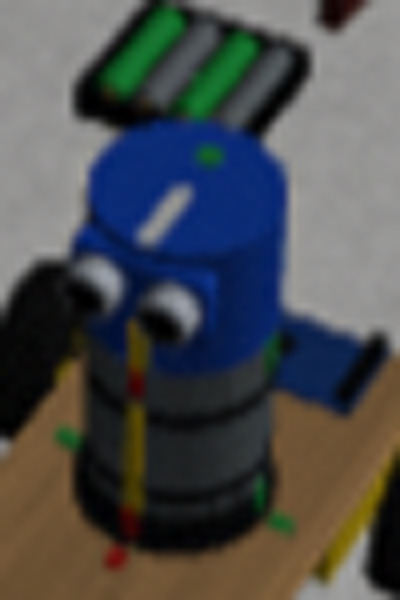

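```bash
python3 - <<'E'
from h import *
st(); print(ctrl.close_job())
E
```

```text
t 19.75 p [525.8  44.5 268.9] yaw -107.06 tilt [-0.016 -0.004 -1.   ] F [ 0.3 -0.7  0.4] M [-0.02  0.14 -0.02] w 88.1 q [ 0.06  0.23  1.79 -0.    1.13  1.93]
the job is handed in; nothing more can be done
None
```

I fitted the grey pod in the rover's socket and turned it clockwise until I felt the stop (about 1 N m). I then fitted the smaller blue head on the pod and turned it the same way. Both are released and I handed the job in at about 19.8 s; the hand-in gives no verdict.

Last checks, taken with the arm clear above:
- **Head height:** the top is at 181.9 mm against 182 mm expected, so both parts are fully seated.
- **Position:** the head's axis is about 1 mm from the mount's axis.
- **Direction:** the head points at -11.4° against the mount's -12.1°, with its eyes towards the bumper.
- **Pod:** its yellow line stands at the red mark on the deck and lines up with the head's.
- **Other objects:** the arm went nowhere near the wheel or the screwdriver. The pictures show nothing disturbed, but I did not measure their positions again.

Two checks disagreed:
- **Turn angle:** the gripper had turned the head to about -20°, then about -17° after I backed off before release, yet the picture shows -11.4°. The head slipped in the grip at the stop or turned back a little. It may therefore stand a few degrees short of the hard stop, but it is well within 10° of the locked direction.
- **Refused move:** one retreat move was refused because its shift was over the limit. It had no effect.

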